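# Load the relish warmer and set its dial by clicks from the stop

### The arm

A 7-joint arm with a two-finger parallel gripper is mounted at the origin on the work surface. World frame = base frame: x ahead of the robot, y to its left, z up, the work surface at z = 0. Lengths are in m, angles in rad, forces in N, time in s.
With the tool pointing down it reaches from about 0.35 to 0.9 m from the base axis. Payload 8.1 kg.
Tool frame: the origin (TCP) lies at the very end of the fingers, on their centre line; the grasp point (between the pads) lies 19 mm behind it; x points along the fingers, y is the direction in which the jaws open and shut, and the axes are right-handed (so a half turn about x gives the same grasp; the last joint's range is limited). The gripper opens to 92 mm and grips with 3 to 60 N. Pads are 19 mm wide; open, the fingers measure 130 mm over their backs; the gripper's body (75 mm by 190 mm) begins 47 mm behind the grasp point.
Start: joints at [1.153, 0.434, 0.025, 1.573, -0.012, 1.134, -0.075], TCP at [0.193, -0.594, 0.196] pointing down, gripper open.
Joint ranges: [-2.62, 2.62], [-0.44, 2.09], [-1.27, 1.32], [0.08, 2.57], [-1.32, 4.46], [0.12, 2], [-2.74, 2.74]. Speed limits (rad/s): [2.22, 2.22, 3.01, 3.01, 3.14, 3.14, 3.14].

### API

Orientations are given as a rotation vector (axis times angle).
In Python, from cell import * gives the robot as it stands.
- The arm moves only by the shell command python3 -m handwheel 'ROWS' [FORCE]. ROWS is JSON, a list of rows, each a list of 7 numbers: the opening, from 0 (shut) to 1 (fully open), then the shift along the tool's x, y, z in m, then the turn, a rotation vector about the tool's x, y, z in rad. A call has 1 to 10 rows; each row shifts and turns the commanded pose from where the row before left it, along the tool's axes as they then stand; what a row does not reach is not made up. A row lasts 1/10 s, in which the tool goes at most 50 mm and 8.59 degrees, less where a joint would pass 70% of its speed; a pose out of reach is approached as far as the arm can. A call is refused whole if a number of a shift passes 0.05 or a number of a turn 0.15, either way. A call with a gripper value outside its range is refused whole. The fingers move at their own pace and stop on an object; FORCE is the grip in N (left out, the last holds). Time passes only in rows, so rows that do not move let the fingers close. It gives the time, the measured TCP pose, the force and the opening at its end, in the units of the state.
- observe(): the state, without advancing time (a new reading comes with each control period).
- get_image(name): name is "scene" or "top"; returns (picture, depth): 400x640x3 uint8, blue, green, red; 400x640 float32, m along the optical axis (not along the pixel's ray), 0 where there is no reading.
- get_calibration(name): a dict with "camera_matrix" (3x3 intrinsics, pixels), "k1" (the pictures are not rectified: a ray, as slopes to the right and down, at radius r is drawn at 1 + k1 r^2 times it, then the intrinsics apply), "pose" (4x4, takes a point from camera to world coordinates). Camera axes: x right, y down, z forward; pixel columns grow to the right and rows downward; lengths in m; the calibration is good to about 2 mm. A picture is of the moment at which its call begins. get_calibration takes no time and is no camera call.
- sign_off(): hands the job in, once; it reports no verdict.
The state is a dict: "clock": time; "joints": joint angles; "dq": joint speeds; "joint_efforts": joint torques, N m; "position": TCP position; "ee_rot": TCP orientation; "force": force on the tool from outside, world axes, zero at the start; "ft_torque": the same for the moment, N m; "width": opening from 0.0 (shut) to 1.0 (fully open).
Only numpy, scipy, OpenCV 4.12 (cv2) and the standard library are available. Lean on these libraries where they do the work, as an engineer would, in place of code of your own. Each camera call takes 0.05 s, during which the arm holds its last target. There are 200 camera calls.

### The job

Get the relish warmer ready for service: take yesterday's pot (orange lid) out of the warmer and stand it on the round cork trivet, seat every fresh pot (green lid) upright in a warmer cup of its own, and push the yellow-handled probe from its wooden holder fully home into the yellow-collared socket of the control box. Only when all that is loaded, turn the dial anticlockwise all the way to its stop (the red mark), then count exactly four clicks back clockwise and leave it there, with the vegetables and the jar left where they are.

Things in the scene. Friction and masses are not known exactly. Their poses are not given: they have to be found in the camera images.
- pot_a: fresh pot, white with green lid, closed, 0.2 to 0.35 kg, 73 mm high; 2 or 3 are present, on the table in front. Origin: centre of its flat 52 mm foot, z up. Base a cone, 52 mm wide at the foot, 68 mm at 14 mm height; then upright sides (lid rim 72 mm); lid top at 43 mm; round lid knob 21 to 23 mm wide, from 43 to 73 mm height, to grip from above
- pot_b: fresh pot, white with green lid, closed, 0.2 to 0.35 kg, 73 mm high; 2 or 3 are present, on the table in front. Origin: centre of its flat 52 mm foot, z up. Base a cone, 52 mm wide at the foot, 68 mm at 14 mm height; then upright sides (lid rim 72 mm); lid top at 43 mm; round lid knob 21 to 23 mm wide, from 43 to 73 mm height, to grip from above
- pot_c: fresh pot, white with green lid, closed, 0.2 to 0.35 kg, 73 mm high; 2 or 3 are present, on the table in front. Origin: centre of its flat 52 mm foot, z up. Base a cone, 52 mm wide at the foot, 68 mm at 14 mm height; then upright sides (lid rim 72 mm); lid top at 43 mm; round lid knob 21 to 23 mm wide, from 43 to 73 mm height, to grip from above
- pot_old: yesterday's pot: same shape and size as the fresh pots but with an orange lid; at the start it is seated in the middle cup (well1) of the warmer. Origin at the centre of its foot
- well0 (a point): seat of cup 0 of the steel warmer (fixed): where the foot centre of a seated pot comes, on the cup's axis, 30 mm above the table. Three cups in a row 100 mm apart on a 26 mm high base, 135 x 340 mm; each an open aluminium cone, mouth 87 mm wide at 55 mm height, narrowing to 53 mm at its floor. A pot let down within 10 mm of the axis centres itself
- well1 (a point): seat of cup 1 of the steel warmer (fixed): where the foot centre of a seated pot comes, on the cup's axis, 30 mm above the table. Three cups in a row 100 mm apart on a 26 mm high base, 135 x 340 mm; each an open aluminium cone, mouth 87 mm wide at 55 mm height, narrowing to 53 mm at its floor. A pot let down within 10 mm of the axis centres itself
- well2 (a point): seat of cup 2 of the steel warmer (fixed): where the foot centre of a seated pot comes, on the cup's axis, 30 mm above the table. Three cups in a row 100 mm apart on a 26 mm high base, 135 x 340 mm; each an open aluminium cone, mouth 87 mm wide at 55 mm height, narrowing to 53 mm at its floor. A pot let down within 10 mm of the axis centres itself
- trivet: round cork trivet, 116 mm across, 10 mm thick, fixed on the table; origin at the centre of its underside (its top is 10 mm above it)
- probe: plug-in probe, 60 g, 100 mm long, at first upright in a hole of its dark wooden holder (block 60 x 60 x 50 mm). Origin at the tip, z up towards the handle. Steel pin 8 mm thick, 40 mm long, tapered tip; then a yellow handle 16 x 16 mm, 40 to 100 mm above the tip, sides along the body's x and y. The handle's end rests on the holder and, when home, on the control box
- socket (a point): centre of the mouth of the probe socket, in the flat top of the grey control box, 60 mm above the table, yellow collar round it; z up. Hole 11 mm wide, 43 mm deep, straight down, 3 mm chamfer. The dial's axis is 95 mm from it. Box 120 x 190 x 60 mm, fixed
- dial (a joint): angle of the black dial on the control box, rad: 0 at the anticlockwise stop (red mark), growing clockwise seen from above to 4.71. Clicks every 0.5236 rad (30 degrees, white marks): sprung detents of about 0.1 Nm at 0, 0.5236, 1.047 ..; let go between two it springs to the nearer. Starts at the 3rd to 8th click. The white line on it is the pointer
- dial_grip (a point): on the dial's axis, 95 mm above the table, at the height to grip, turning with the dial: its x axis lies along the dial's grip bar, with the pointer end at -x. Bar 58 mm long, 15 mm thick, from 69 to 103 mm above the table
- onion: white onion, 56 mm wide, 60 mm high, loose; leave alone. Origin under its centre
- pepper: green bell pepper, 74 mm wide, 86 mm high, loose; leave alone. Origin under its centre
- salt_jar: blue jar with steel cap, 60 mm wide, 100 mm high, loose; leave alone. Origin under its centre
Things that resemble listed ones, but are neither listed nor needed, are in the scene too. What is shaped like the pot_old but pink is not meant.

How it is judged:
By the outcome, as a careful person would: the job done as asked, in the order asked, and still so for the second after the job is handed in, with the robot touching nothing.
Of pot_a, pot_b, pot_c only 2 to 3 are there at a start; the rules pass over those that are not, and their reading is None.
At some moment in a run one of pot_a, pot_b, pot_c may be knocked a few centimetres aside while the robot is not near it.
It also fails if it takes over 210 s, if anything falls off the work surface, if the arm or the gripper's body presses on something with over 40 N, if the wrist force passes 120 N, or if a joint passes its speed limit or range.

## Working session

There is one attempt and no reset: what is moved stays moved. The work goes in short steps, Python scripts to look and compute and a shell command to move; the robot and the scene stay as the last step left them, time stands still between calls to the robot, and variables do not carry over. Pictures are saved under pics/ and viewed, about 12 in all and at most 16, crops included, and the job is handed in when it is done.

```bash
mkdir -p pics; ls; cat > h.py <<'E'
from cell import *
import numpy as np, cv2
def ray(name,u,v):
    c=get_calibration(name);K=np.array(c["camera_matrix"]);k=c["k1"];P=np.array(c["pose"])
    d=np.array([(u-K[0,2])/K[0,0],(v-K[1,2])/K[1,1]]);s=d.copy()
    for _ in range(20): s=d/(1+k*(s@s))
    return P[:3,3],P[:3,:3]@np.array([s[0],s[1],1.])
def onplane(name,u,v,z):
    o,d=ray(name,u,v);return o+d*(z-o[2])/d[2]
def pt(name,u,v,dep):
    o,d=ray(name,u,v);return o+d*dep[int(v),int(u)]
E
python3 - <<'E'
from h import *
for n in("top","scene"):
    im,d=get_image(n);cv2.imwrite(f"pics/{n}0.png",im);np.save(f"pics/{n}0.npy",d)
    c=get_calibration(n);print(n,c)
s=observe();print(s)
E
```

```text
pics
top {'camera_matrix': array([[438.53594693,   0.        , 323.20754888],
       [  0.        , 438.53594693, 195.69036213],
       [  0.        ,   0.        ,   1.        ]]), 'k1': -0.079039701876537, 'pose': array([[ 2.65732133e-02, -9.83958013e-01,  1.76410016e-01,
         2.28077840e-01],
       [-9.99646737e-01, -2.62470359e-02,  4.18255595e-03,
         1.58129154e-01],
       [ 5.14780589e-04, -1.76458841e-01, -9.84307885e-01,
         1.32450835e+00],
       [ 0.00000000e+00,  0.00000000e+00,  0.00000000e+00,
         1.00000000e+00]])}
scene {'camera_matrix': array([[375.50765216,   0.        , 321.05727579],
       [  0.        , 375.50765216, 197.79052708],
       [  0.        ,   0.        ,   1.        ]]), 'k1': -0.03649519245023899, 'pose': array([[ 0.31790724,  0.54341349, -0.77694065,  1.2473326 ],
       [ 0.94804839, -0.19239205,  0.25335657, -0.12282432],
       [-0.01179983, -0.81712122, -0.57634511,  0.67702677],
       [ 0.        ,  0.        ,  0.        ,  1.        ]])}
{'clock': 0.1, 'joints': array([ 1.15339791,  0.43515157,  0.0250141 ,  1.57402798, -0.01161257,
        1.13400459, -0.07510205]), 'dq': array([-7.51490951e-05, -2.31571617e-03,  4.34379050e-04, -3.30810815e-03,
        1.32844612e-03, -4.23413263e-04,  1.13055152e-04]), 'joint_efforts': array([ 4.35330687e-03, -6.69129109e+01,  9.88344848e-01, -3.15148222e+01,
       -6.06052252e-02,  3.73663567e-02,  7.01390195e-05]), 'position': array([ 0.19328142, -0.59381962,  0.19561657]), 'ee_rot': array([ 2.05176657,  0.32703476, -2.0525164 ]), 'force': array([ 0.92487623,  0.10346735, -0.82342414]), 'ft_torque': array([ 0.05648742, -0.00897962,  0.00583477]), 'width': 1.0011195959837618}
```

View pics/top0.png

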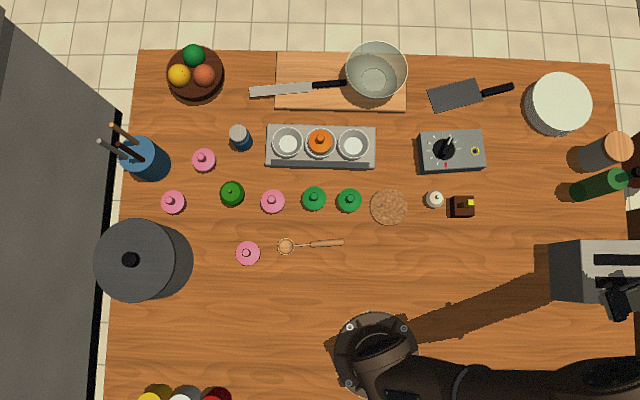

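View pics/scene0.png

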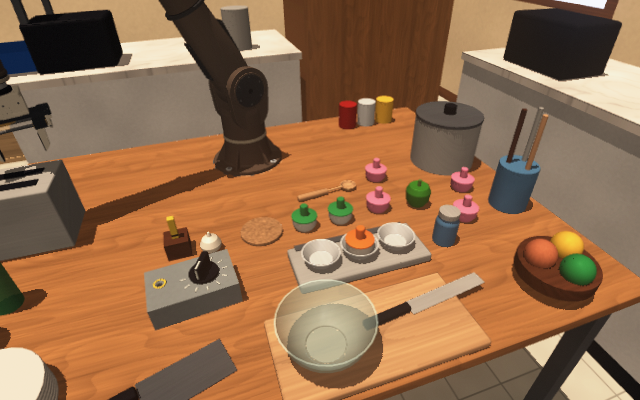

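Top view: two fresh pots at (313,198) and (349,200), old pot at (320,141) in the middle cup, trivet at (389,207), probe at (465,205), socket at (475,151), dial at (445,148). The pepper (232,193) is green but isn't a pot. Next I measure these.

```bash
cat >> h.py <<'E'
def cloud(name,d):
    c=get_calibration(name);K=np.array(c["camera_matrix"]);P=np.array(c["pose"])
    v,u=np.mgrid[0:400,0:640].astype(float)
    m=np.stack([(u-K[0,2])/K[0,0],(v-K[1,2])/K[1,1]],-1);s=m.copy()
    for _ in range(20): s=m/(1+c["k1"]*(s**2).sum(-1,keepdims=True))
    X=np.concatenate([s,np.ones((400,640,1))],-1)*d[...,None]
    return X@P[:3,:3].T+P[:3,3]
def lids(name,im,d,verbose=True):
    hsv=cv2.cvtColor(im,cv2.COLOR_BGR2HSV);W=cloud(name,d);out=[]
    for col,lo,hi in(("green",(50,120,40),(85,255,255)),("orange",(5,180,120),(16,255,255))):
        m=cv2.inRange(hsv,lo,hi);n,l,st,_=cv2.connectedComponentsWithStats(m)
        for i in range(1,n):
            p=W[l==i]
            if st[i,4]<60 : continue
            k=p[p[:,2]>p[:,2].max()-.012]; r=(p.min(0)+p.max(0))/2
            if abs(r[0]-.6)>.25: continue
            out.append((col,st[i,:5],k.mean(0).round(4),r.round(4),(p.max(0)-p.min(0)).round(3),p[:,2].max().round(3)))
            if verbose: print(name,*out[-1])
    return out
E
python3 - <<'E'
from h import *
for n in("top","scene"):
    im=cv2.imread(f"pics/{n}0.png");d=np.load(f"pics/{n}0.npy");W=cloud(n,d)
    lids(n,im,d)
    hsv=cv2.cvtColor(im,cv2.COLOR_BGR2HSV)
    for nm,lo,hi in(("yellow",(22,150,120),(34,255,255)),):
        m=cv2.inRange(hsv,lo,hi);k,l,st,ce=cv2.connectedComponentsWithStats(m)
        for i in range(1,k):
            p=W[l==i]
            if st[i,4]>5 and abs(p[:,0].mean()-.55)<.3: print(n,nm,ce[i].round(1),st[i,4],p.mean(0).round(4),p.min(0).round(3),p.max(0).round(3))
    np.save(f"pics/{n}W.npy",W)
# trivet, cups in top
im=cv2.imread("pics/top0.png");W=np.load("pics/topW.npy")
for nm,(u,v) in dict(cup0=(352,144),cup2=(287,143),triv=(389,207),boxtop=(462,139),base=(368,160)).items(): print(nm,W[v,u].round(4))
def crop(im,x,y,w,h,s): return cv2.resize(im[y:y+h,x:x+w],None,fx=s,fy=s,interpolation=cv2.INTER_CUBIC)
cv2.imwrite("pics/cA.png",crop(im,410,120,90,105,5))
sc=cv2.imread("pics/scene0.png")
cv2.imwrite("pics/cB.png",crop(sc,135,205,120,120,5))
E
```

```text
top green [183  44  22  23 386] [0.2281 0.1581 1.3245] [0.5698 0.3856 0.693 ] [0.683 0.455 1.263] 1.325
top green [610 168  19  21 169] [ 0.4978 -0.6303  0.2501] [ 0.5855 -0.9731 -0.2193] [0.226 0.713 0.956] 0.259
top green [220 182  24  23 414] [0.4579 0.4353 0.0665] [0.4566 0.4344 0.0535] [0.066 0.067 0.039] 0.073
top green [303 187  23  23 429] [0.2281 0.1581 1.3245] [0.3563 0.1913 0.6618] [0.256 0.067 1.325] 1.325
top green [338 189  24  23 427] [0.2281 0.1581 1.3245] [0.3548 0.1045 0.6605] [0.253 0.107 1.328] 1.325
top orange [309 130  23  23 393] [0.6199 0.1764 0.1016] [0.6196 0.1777 0.0699] [0.07  0.067 0.072] 0.106
top yellow [177.2  71.2] 107 [0.8087 0.6085 0.1229] [0.228 0.158 0.103] [0.834 0.63  1.325]
top yellow [474.6 150.5] 22 [ 0.6053 -0.2893  0.0603] [ 0.593 -0.301  0.056] [ 0.616 -0.277  0.065]
top yellow [470.5 201.5] 36 [ 0.4405 -0.2549  0.1083] [ 0.433 -0.262  0.103] [ 0.448 -0.248  0.114]
scene green [328 197  24  19 268] [0.4568 0.1904 0.0721] [0.4566 0.1918 0.0558] [0.066 0.067 0.041] 0.076
scene green [292 204  25  20 300] [ 1.2473 -0.1228  0.677 ] [ 0.8341 -0.0022  0.3549] [0.826 0.241 0.644] 0.677
scene orange [346 225  28  24 499] [0.6237 0.178  0.1014] [0.5788 0.1831 0.053 ] [0.156 0.08  0.106] 0.106
scene yellow [169.5 217.6] 19 [ 0.4392 -0.2534  0.1105] [ 0.432 -0.26   0.109] [ 0.445 -0.248  0.112]
scene yellow [570.8 239.2] 159 [0.8296 0.6054 0.1134] [ 0.81  -0.123  0.102] [1.247 0.629 0.677]
scene yellow [163.5 281.7] 12 [ 0.6034 -0.2788  0.0605] [ 0.592 -0.285  0.059] [ 0.614 -0.275  0.062]
scene yellow [154.2 284.3] 12 [ 0.606  -0.2981  0.0616] [ 0.595 -0.301  0.061] [ 0.617 -0.294  0.063]
cup0 [0.6233 0.0796 0.0308]
cup2 [0.6224 0.2794 0.0269]
triv [ 0.4342 -0.0371  0.0093]
boxtop [ 0.6418 -0.2536  0.0553]
base [0.5752 0.0297 0.0263]
```

View pics/cA.png

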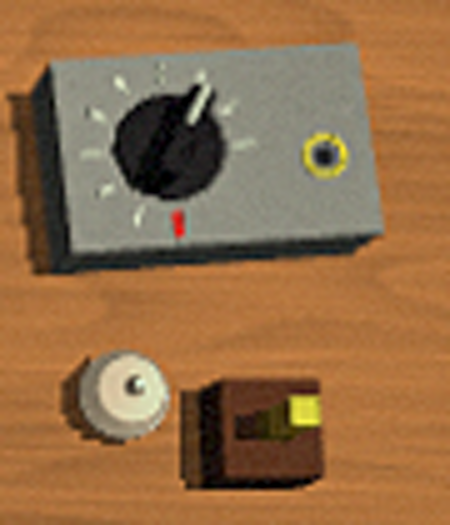

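View pics/cB.png

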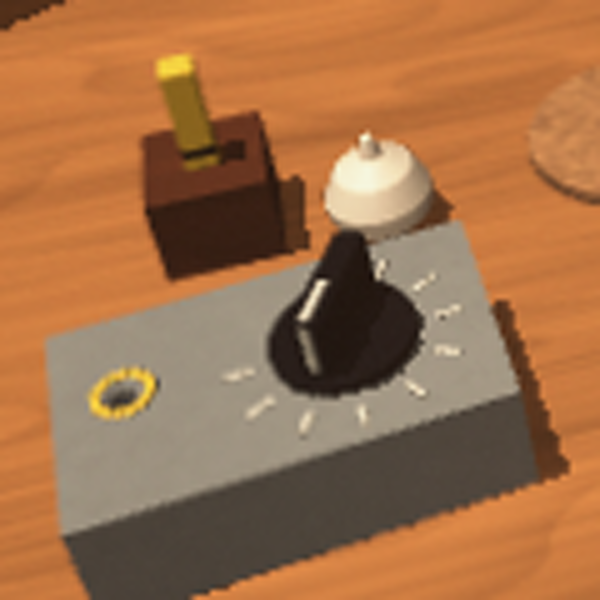

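```bash
sed -i 's/^    return X@P\[:3,:3\].T+P\[:3,3\]/    X=X@P[:3,:3].T+P[:3,3]; X[d<=0]=np.nan; return X/; s/p=W\[l==i\]$/p=W[l==i]; p=p[~np.isnan(p[:,0])]/' h.py
cat >> h.py <<'E'
from scipy.spatial.transform import Rotation as R
def need(target,yaw=None):
    "tool-axis shift to target; yaw = world angle of jaw axis y (deg), mod 180"
    s=observe();M=R.from_rotvec(s["ee_rot"]).as_matrix();p=np.array(s["position"])
    print("t",round(s["clock"],2),"pos",p.round(4),"tool axes x,y,z (cols):",M.round(3).tolist(),"F",np.round(s["force"],1),"w",round(s["width"],3),"q1,q7",np.round(s["joints"],2))
    y=np.degrees(np.arctan2(M[1,1],M[0,1]));print("jaw yaw",round(y,1))
    T=M
    if yaw is not None:
        d=(yaw-y+90)%180-90;print("turn about tool x (rad):",round(-np.radians(d),4),"or other way",round(-np.radians(d-np.sign(d)*180),4))
        T=R.from_euler("z",d,degrees=True).as_matrix()@M
        print("shift AFTER turn:",(T.T@(np.array(target)-p)).round(4))
    print("shift now:",(M.T@(np.array(target)-p)).round(4),"dist",np.linalg.norm(np.array(target)-p).round(3))
E
python3 - <<'E'
from h import *
T={}
for n in("top","scene"):
    im=cv2.imread(f"pics/{n}0.png");d=np.load(f"pics/{n}0.npy");W=cloud(n,d);T[n]=(im,W)
    lids(n,im,d)
    for y0 in(.08,.18,.28): # cup rims: points between 50 and 58 mm
        near=(np.hypot(W[...,0]-.621,W[...,1]-y0)<.05)&(W[...,2]>.049)&(W[...,2]<.060)
        p=W[near];(c,r)=cv2.minEnclosingCircle(p[:,:2].astype(np.float32));print(n,"cup",y0,len(p),np.round(c,4),round(r,4))
    for nm,c0,rad,z0,z1 in(("box",(.62,-.22),.13,.055,.064),("trivet",(.433,-.037),.075,.006,.013),("holder",(.433,-.24),.06,.045,.054),("bar",(.62,-.19),.05,.085,.11),("handle",(.44,-.254),.03,.1,.115),("base",(.62,.18),.19,.022,.0295)):
        m=(np.hypot(W[...,0]-c0[0],W[...,1]-c0[1])<rad)&(W[...,2]>z0)&(W[...,2]<z1)
        p=W[m][:,:2]
        (c,sz,a)=cv2.minAreaRect(p.astype(np.float32));print(n,nm,len(p),np.round(c,4),np.round(sz,4),round(a,1), "mean",p.mean(0).round(4))
need([.62,.177,.3])
im,W=T["top"]
print("toaster",np.nanmax(W[245:300,555:600,2]),W[250,570])
E
```

```text
top green [610 168  19  21 169] [ 0.4978 -0.6303  0.2501] [ 0.5855 -0.9731 -0.2193] [0.226 0.713 0.956] 0.259
top green [220 182  24  23 414] [0.4579 0.4353 0.0665] [0.4566 0.4344 0.0535] [0.066 0.067 0.039] 0.073
top green [303 187  23  23 429] [0.4515 0.1903 0.0714] [0.4509 0.1913 0.038 ] [0.067 0.067 0.078] 0.077
top green [338 189  24  23 427] [0.4492 0.0844 0.0712] [0.4479 0.0851 0.0366] [0.067 0.069 0.08 ] 0.077
top orange [309 130  23  23 393] [0.6199 0.1764 0.1016] [0.6196 0.1777 0.0699] [0.07  0.067 0.072] 0.106
top cup 0.08 172 [0.6203 0.0768] 0.0474
top cup 0.18 179 [0.6208 0.1769] 0.0474
top cup 0.28 189 [0.6216 0.2764] 0.0476
top box 1869 [ 0.6088 -0.2237] [0.1225 0.1928] 5.1 mean [ 0.6074 -0.2272]
top trivet 868 [ 0.4343 -0.0343] [0.1118 0.1209] 54.7 mean [ 0.4361 -0.035 ]
top holder 302 [ 0.4399 -0.2548] [0.0609 0.0613] 1.6 mean [ 0.4382 -0.2517]
top bar 115 [ 0.6061 -0.1945] [0.0157 0.0584] 63.8 mean [ 0.6038 -0.1924]
top handle 44 [ 0.4396 -0.2535] [0.017  0.0178] 0.5 mean [ 0.4397 -0.2538]
top base 2748 [0.6794 0.1768] [0.3386 0.2592] 89.8 mean [0.636  0.1758]
scene
[... 752 characters left out ...]
[ 0.438  -0.0333] [0.1147 0.1146] 72.2 mean [ 0.4409 -0.0334]
scene holder 336 [ 0.4406 -0.2535] [0.0645 0.0585] 1.4 mean [ 0.4456 -0.2529]
scene bar 235 [ 0.6078 -0.193 ] [0.0162 0.0598] 64.3 mean [ 0.6124 -0.1925]
scene handle 45 [ 0.4402 -0.2535] [0.019  0.0135] 0.7 mean [ 0.4429 -0.2529]
scene base 3488 [0.6316 0.1746] [0.3705 0.316 ] 53.1 mean [0.6679 0.171 ]
t 0.1 pos [ 0.1933 -0.5938  0.1956] tool axes x,y,z (cols): [[-0.001, 0.31, -0.951], [0.001, -0.951, -0.31], [-1.0, -0.001, 0.0]] F [ 0.9  0.1 -0.8] w 1.001 q1,q7 [ 1.15  0.44  0.03  1.57 -0.01  1.13 -0.08]
jaw yaw -72.0
shift now: [-0.1036 -0.601  -0.6443] dist 0.887
toaster 0.2942652252348177 [ 0.30683163 -0.52659217  0.13175521]
```

Two fresh pots, at (0.453, 0.191) and (0.4515, 0.085). Measurements agree with the given sizes: cups 100 mm apart, dial to socket 95 mm. The old pot goes first, and I rise clear of the toaster before travelling.

```bash
python3 -m handwheel '[[0.5,-0.045,0,0,0,0,0],[0.5,-0.045,0,0,0,0,0],[0.5,-0.045,0,0,0,0,0],[0.5,0,-0.03,-0.032,0,0,0],[0.5,0,-0.03,-0.032,0,0,0],[0.5,0,-0.03,-0.032,0,0,0],[0.5,0,-0.03,-0.032,0,0,0],[0.5,0,-0.03,-0.032,0,0,0],[0.5,0,-0.03,-0.032,0,0,0],[0.5,0,-0.03,-0.032,0,0,0]]' 25
python3 -m handwheel '[[0.5,0,-0.03,-0.032,0,0,0],[0.5,0,-0.03,-0.032,0,0,0],[0.5,0,-0.03,-0.032,0,0,0],[0.5,0,-0.03,-0.032,0,0,0],[0.5,0,-0.03,-0.032,0,0,0],[0.5,0,-0.03,-0.032,0,0,0],[0.5,0,-0.03,-0.032,0,0,0],[0.5,0,-0.03,-0.032,0,0,0],[0.5,0,-0.03,-0.032,0,0,0],[0.5,0,-0.03,-0.032,0,0,0]]'
python3 -m handwheel '[[0.5,0,-0.03,-0.032,0,0,0],[0.5,0,-0.03,-0.032,0,0,0],[0.5,0,-0.03,-0.032,0,0,0],[0.5,0,0,0,0,0,0]]'
python3 -c "
from h import *
need([.620,.1775,.079])"
```

```text
clock: 1.1
position: [0.3418, -0.3235, 0.3311]
ee_rot: [2.051, 0.326, -2.052]
force: [1.5, 0.1, 0.1]
width: 0.497
clock: 2.1
position: [0.5533, 0.0605, 0.331]
ee_rot: [2.051, 0.325, -2.052]
force: [0.8, -0.5, 0.4]
width: 0.5
clock: 2.5
position: [0.6162, 0.1809, 0.3292]
ee_rot: [2.046, 0.336, -2.052]
force: [0.3, 0.3, 0.6]
width: 0.495
t 2.5 pos [0.6162 0.1809 0.3292] tool axes x,y,z (cols): [[-0.003, 0.316, -0.949], [0.003, -0.949, -0.316], [-1.0, -0.004, 0.002]] F [0.3 0.3 0.6] w 0.495 q1,q7 [-0.06  0.45 -0.5   1.27  0.21  1.48 -1.78]
jaw yaw -71.6
shift now: [ 0.2502  0.0054 -0.003 ] dist 0.25
```

```bash
python3 -m handwheel '[[0.5,0.04,0.005,-0.003,0,0,0],[0.5,0.04,0,0,0,0,0],[0.5,0.04,0,0,0,0,0],[0.5,0.04,0,0,0,0,0],[0.5,0.03,0,0,0,0,0],[0.5,0.02,0,0,0,0,0],[0.5,0,0,0,0,0,0],[0.5,0,0,0,0,0,0]]' 25
python3 -c "
from h import *
need([.620,.1775,.079])"
```

```text
clock: 3.3
position: [0.6208, 0.1702, 0.1216]
ee_rot: [2.051, 0.325, -2.052]
force: [0.7, -0.4, 0.8]
width: 0.5
t 3.3 pos [0.6208 0.1702 0.1216] tool axes x,y,z (cols): [[-0.0, 0.309, -0.951], [-0.0, -0.951, -0.309], [-1.0, 0.0, 0.0]] F [ 0.7 -0.4  0.8] w 0.5 q1,q7 [-0.04  0.58 -0.47  1.58  0.29  1.05 -1.85]
jaw yaw -72.0
shift now: [ 0.0426 -0.0072 -0.0016] dist 0.043
```

```bash
python3 -m handwheel '[[0.5,0,-0.007,-0.0015,0,0,0],[0.5,0.02,0,0,0,0,0],[0.5,0.0225,0,0,0,0,0],[0.5,0,0,0,0,0,0],[0.2,0,0,0,0,0,0],[0,0,0,0,0,0,0],[0,0,0,0,0,0,0],[0,0,0,0,0,0,0],[0,0,0,0,0,0,0]]' 25
python3 -m handwheel '[[0,-0.02,0,0,0,0,0],[0,-0.03,0,0,0,0,0],[0,-0.03,0,0,0,0,0],[0,0,0,0,0,0,0],[0,0,0,0,0,0,0]]'
python3 -c "
from h import *
need([.436,-.034,.16])"
```

```text
clock: 4.2
position: [0.6202, 0.1777, 0.0793]
ee_rot: [2.052, 0.326, -2.051]
force: [-0.3, 0.3, -0.8]
width: 0.113
clock: 4.7
position: [0.6203, 0.1777, 0.1595]
ee_rot: [2.053, 0.325, -2.05]
force: [-0.5, -0.3, -0.5]
width: 0.004
t 4.7 pos [0.6203 0.1777 0.1595] tool axes x,y,z (cols): [[0.001, 0.309, -0.951], [0.0, -0.951, -0.309], [-1.0, 0.0, -0.001]] F [-0.5 -0.3 -0.5] w 0.004 q1,q7 [-0.05  0.55 -0.48  1.54  0.27  1.12 -1.84]
jaw yaw -72.0
shift now: [-0.0008  0.1443  0.2408] dist 0.281
```

The fingers shut completely and the pot wasn't held, so I check where it is.

```bash
python3 - <<'E'
from h import *
def crop(im,x,y,w,h,s): return cv2.resize(im[y:y+h,x:x+w],None,fx=s,fy=s,interpolation=cv2.INTER_CUBIC)
a,d=get_image("scene");lids("scene",a,d);b,e=get_image("top");lids("top",b,e)
cv2.imwrite("pics/c3.png",np.hstack([crop(a,260,140,200,150,2),crop(b,240,80,200,150,2)]))
E
```

```text
scene green [410 182  18   9  84] [0.4656 0.433  0.0686] [0.4645 0.4346 0.0688] [0.048 0.049 0.006] 0.072
scene green [329 198  23  18 254] [0.459  0.1903 0.0706] [0.4604 0.1905 0.0558] [0.055 0.064 0.038] 0.075
scene green [292 204  25  20 321] [0.4548 0.0854 0.0711] [0.4538 0.0863 0.0536] [0.067 0.067 0.045] 0.076
scene green [  0 296  19  19 194] [ 0.5253 -0.6227  0.0371] [ 0.522  -0.6287  0.0233] [0.023 0.036 0.04 ] 0.043
scene orange [346 225  28  24 479] [0.6244 0.1764 0.1012] [0.5827 0.1777 0.0526] [0.148 0.067 0.106] 0.106
scene orange [526 240  33  26 249] [0.8273 0.538  0.1017] [0.8079 0.5584 0.0869] [0.092 0.111 0.047] 0.111
top green [615 169  18  20 106] [ 0.4919 -0.6327  0.2632] [ 0.4992 -0.6478  0.2303] [0.053 0.041 0.073] 0.267
top green [220 182  24  24 424] [0.4582 0.4347 0.0682] [0.4561 0.4339 0.0498] [0.065 0.067 0.056] 0.078
top green [303 187  23  23 425] [0.4511 0.1901 0.0722] [0.4512 0.1915 0.0371] [0.067 0.067 0.081] 0.078
top green [338 188  24  24 432] [0.4491 0.084  0.0707] [0.4492 0.085  0.0388] [0.07  0.069 0.077] 0.077
top orange [309 131  23  21 324] [0.6203 0.1762 0.1013] [0.6189 0.1775 0.0791] [0.062 0.066 0.054] 0.106
```

View pics/c3.png

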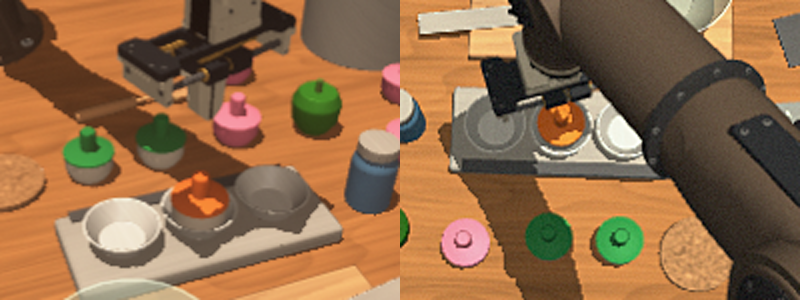

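The pot is still seated at (0.620, 0.177). I compare the fingertips seen by the cameras with the reported TCP.

```bash
cat >> h.py <<'E'
def proj(name,X):
    c=get_calibration(name);K=np.array(c["camera_matrix"]);P=np.linalg.inv(np.array(c["pose"]))
    q=P[:3,:3]@np.array(X)+P[:3,3];s=q[:2]/q[2];s=s*(1+c["k1"]*(s@s));return (K[:2,:2]@s+K[:2,2]).round(1),q[2]
E
python3 - <<'E'
from h import *
a,d=get_image("scene");W=cloud("scene",d);p=observe()["position"]
print(p,proj("scene",p))
m=(abs(W[...,0]-p[0])<.13)&(abs(W[...,1]-p[1])<.1)&(W[...,2]>.115)&(W[...,2]<.5)
z=W[m];print(len(z),z[:,2].min())
for lo in np.arange(.12,.32,.02):
    q=z[(z[:,2]>=lo)&(z[:,2]<lo+.02)]
    if len(q): print(round(lo,2),len(q),q.min(0).round(3),q.max(0).round(3))
b,e=get_image("top");V=cloud("top",e)
m=(abs(V[...,0]-p[0])<.13)&(abs(V[...,1]-p[1])<.1)&(V[...,2]>.115)&(V[...,2]<.28);q=V[m];print("top",len(q),q.min(0),q.max(0))
v=a.copy();u=proj("scene",p)[0].astype(int);cv2.drawMarker(v,tuple(int(i) for i in u),(255,0,255),0,12,1)
cv2.imwrite("pics/c4.png",cv2.resize(v[130:280,290:430],None,fx=4,fy=4))
E
```

```text
[0.61930186 0.17715517 0.15760153] (array([360.6, 208.9]), np.float64(0.8633125763904604))
6444 0.18939156995178674
0.18 25 [0.625 0.172 0.189] [0.634 0.195 0.199]
0.2 126 [0.616 0.159 0.2  ] [0.636 0.198 0.22 ]
0.22 123 [0.616 0.157 0.22 ] [0.637 0.2   0.239]
0.24 105 [0.59  0.085 0.241] [0.682 0.27  0.26 ]
0.26 741 [0.592 0.08  0.26 ] [0.683 0.272 0.28 ]
0.28 1224 [0.575 0.078 0.28 ] [0.684 0.276 0.3  ]
0.3 331 [0.601 0.155 0.3  ] [0.651 0.231 0.32 ]
top 254 [0.55647276 0.1301921  0.19143772] [0.62359211 0.25139221 0.27989263]
```

View pics/c4.png

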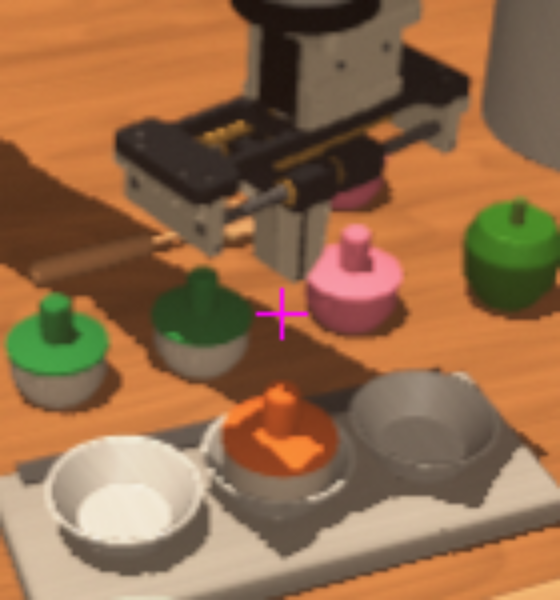

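The fingertips are really about 25–30 mm above the reported TCP: the lowest finger depth is 0.189 against 0.158. x and y agree to a few mm. I open, go down with that offset, and watch the force.

```bash
python3 -m handwheel '[[0.5,0,0,0,0,0,0],[0.5,0,0,0,0,0,0],[0.5,0.03,0,0,0,0,0],[0.5,0.03,0,0,0,0,0],[0.5,0.02,0,0,0,0,0],[0.5,0.015,0,0,0,0,0],[0.5,0,0,0,0,0,0],[0.5,0,0,0,0,0,0]]' 25
python3 - <<'E'
from h import *
need([.62,.1775,.053])
v=[]
for n in("scene","top"):
    a,d=get_image(n);W=cloud(n,d)
    m=(abs(W[...,0]-.62)<.035)&(abs(W[...,1]-.1775)<.05)&(W[...,2]>.108)&(W[...,2]<.145);p=W[m];print(n,len(p),p.min(0).round(3) if len(p) else 0,p.max(0).round(3) if len(p) else 0)
    u=proj(n,[.62,.1775,.1])[0].astype(int);v.append(cv2.resize(a[u[1]-45:u[1]+30,u[0]-50:u[0]+50],None,fx=4,fy=4))
cv2.imwrite("pics/c5.png",np.hstack(v))
E
```

```text
clock: 5.7
position: [0.6203, 0.1779, 0.0643]
ee_rot: [2.052, 0.326, -2.051]
force: [0.6, -0.4, 0.9]
width: 0.496
t 5.7 pos [0.6203 0.1779 0.0643] tool axes x,y,z (cols): [[0.0, 0.31, -0.951], [0.0, -0.951, -0.31], [-1.0, -0.0, -0.0]] F [ 0.6 -0.4  0.9] w 0.496 q1,q7 [-0.07  0.64 -0.45  1.63  0.33  0.95 -1.89]
jaw yaw -72.0
shift now: [0.0113 0.0003 0.0004] dist 0.011
scene 246 [0.604 0.138 0.108] [0.645 0.221 0.145]
top 4 [0.619 0.149 0.109] [0.628 0.154 0.145]
```

View pics/c5.png

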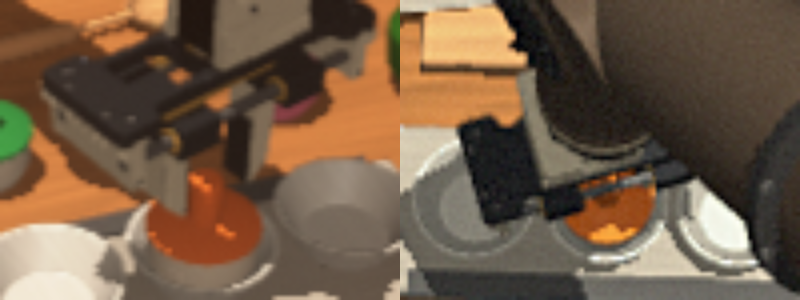

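The scene view shows the fingers straddling the knob with the tips just below its top. I go down 11 mm more and close.

```bash
python3 -m handwheel '[[0.5,0.006,0,0,0,0,0],[0.5,0.005,0,0,0,0,0],[0.5,0,0,0,0,0,0],[0,0,0,0,0,0,0],[0,0,0,0,0,0,0],[0,0,0,0,0,0,0],[0,0,0,0,0,0,0],[0,0,0,0,0,0,0],[0,0,0,0,0,0,0]]' 25
python3 -m handwheel '[[0,-0.01,0,0,0,0,0],[0,-0.03,0,0,0,0,0],[0,-0.04,0,0,0,0,0],[0,0,0,0,0,0,0],[0,0,0,0,0,0,0],[0,0,0,0,0,0,0]]'
python3 -c "
from h import *
need([.436,-.034,.133])"
```

```text
clock: 6.7
position: [0.62, 0.1779, 0.053]
ee_rot: [2.052, 0.326, -2.051]
force: [0.4, 1.5, 1.0]
width: 0.238
clock: 7.3
position: [0.6192, 0.1769, 0.1318]
ee_rot: [2.049, 0.324, -2.053]
force: [0.0, -0.0, -3.1]
width: 0.233
t 7.3 pos [0.6192 0.1769 0.1318] tool axes x,y,z (cols): [[-0.002, 0.309, -0.951], [-0.001, -0.951, -0.309], [-1.0, 0.0, 0.002]] F [ 0.  -0.  -3.1] w 0.233 q1,q7 [-0.05  0.57 -0.48  1.57  0.29  1.07 -1.86]
jaw yaw -72.0
shift now: [-0.0007  0.1439  0.2394] dist 0.279
```

Held: 21 mm wide and about 3 N. I carry it to the trivet.

```bash
python3 -m handwheel '[[0,0,0.01,0.0164,0,0,0],[0,0,0.018,0.03,0,0,0],[0,0,0.018,0.03,0,0,0],[0,0,0.018,0.03,0,0,0],[0,0,0.018,0.03,0,0,0],[0,0,0.018,0.03,0,0,0],[0,0,0.018,0.03,0,0,0],[0,0,0.016,0.026,0,0,0],[0,0,0.01,0.017,0,0,0],[0,0,0,0,0,0,0]]'
python3 -m handwheel '[[0,0,0,0,0,0,0],[0,0,0,0,0,0,0],[0,0,0,0,0,0,0]]'
python3 -c "
from h import *
need([.436,-.034,.034])"
```

```text
clock: 8.3
position: [0.4337, -0.0362, 0.1316]
ee_rot: [2.049, 0.321, -2.058]
force: [-0.7, 0.2, -2.3]
width: 0.233
clock: 8.6
position: [0.4374, -0.0325, 0.1326]
ee_rot: [2.051, 0.327, -2.051]
force: [0.1, -0.3, -3.5]
width: 0.235
t 8.6 pos [ 0.4374 -0.0325  0.1326] tool axes x,y,z (cols): [[-0.0, 0.311, -0.95], [0.001, -0.95, -0.311], [-1.0, -0.001, -0.0]] F [ 0.1 -0.3 -3.5] w 0.235 q1,q7 [ 0.39  0.26 -0.51  2.06  0.16  0.87 -1.47]
jaw yaw -71.9
shift now: [0.0986 0.001  0.0017] dist 0.099
```

```bash
python3 -m handwheel '[[0,0.025,0.001,0.0015,0,0,0],[0,0.035,0,0,0,0,0],[0,0.025,0,0,0,0,0],[0,0.009,0,0,0,0,0],[0,0.004,0,0,0,0,0],[0,0,0,0,0,0,0],[0,0,0,0,0,0,0]]'
python3 -m handwheel '[[0.5,0,0,0,0,0,0],[0.5,0,0,0,0,0,0],[0.5,0,0,0,0,0,0],[0.5,0,0,0,0,0,0],[0.5,-0.02,0,0,0,0,0],[0.5,-0.04,0,0,0,0,0],[0.5,-0.04,0,0,0,0,0],[0.5,-0.015,0,0,0,0,0],[0.5,0,0,0,0,0,0],[0.5,0,0,0,0,0,0]]'
python3 - <<'E'
from h import *
for n in("scene","top"):
    a,d=get_image(n);lids(n,a,d)
    if n=="scene": cv2.imwrite("pics/c6.png",cv2.resize(a[150:330,130:430],None,fx=2.5,fy=2.5))
need([.4535,.191,.12])
E
```

```text
clock: 9.3
position: [0.4368, -0.0347, 0.0358]
ee_rot: [2.053, 0.325, -2.049]
force: [-0.1, 0.1, -4.1]
width: 0.239
clock: 10.3
position: [0.4357, -0.0351, 0.1497]
ee_rot: [2.052, 0.325, -2.051]
force: [-0.1, 0.1, -0.8]
width: 0.497
scene green [328 197  24  19 288] [0.4569 0.19   0.0706] [0.4561 0.191  0.0551] [0.066 0.067 0.039] 0.074
scene green [293 206  23  18 152] [0.4587 0.0835 0.0705] [0.4695 0.083  0.0571] [0.035 0.058 0.039] 0.077
scene green [  0 296  20  19 200] [ 0.5255 -0.6226  0.0382] [ 0.5237 -0.6296  0.0242] [0.02  0.035 0.04 ] 0.044
scene orange [246 206  28  22 403] [ 0.4404 -0.0331  0.0816] [ 0.3931 -0.0278  0.0425] [0.161 0.082 0.087] 0.086
scene orange [526 239  33  27 365] [0.8245 0.5367 0.1045] [0.8136 0.5593 0.0881] [0.08  0.109 0.05 ] 0.113
top green [615 170  14  18 115] [ 0.4951 -0.6309  0.2502] [ 0.5003 -0.6482  0.2248] [0.049 0.044 0.064] 0.257
top green [220 182  24  23 420] [0.4576 0.4345 0.0666] [0.456  0.4344 0.0546] [0.066 0.068 0.04 ] 0.074
top green [303 187  23  23 430] [0.4512 0.1901 0.0717] [0.4511 0.1915 0.0384] [0.067 0.067 0.078] 0.077
top green [338 189  24  23 422] [0.4491 0.0844 0.0717] [0.4483 0.0851 0.0551] [0.067 0.069 0.044] 0.077
top orange [383 206  19  11  93] [ 0.413  -0.0416  0.0503] [ 0.417  -0.0404  0.0503] [0.031 0.053 0.015] 0.058
t 10.4 pos [ 0.435  -0.0349  0.1488] tool axes x,y,z (cols): [[-0.002, 0.31, -0.951], [0.0, -0.951, -0.31], [-1.0, -0.001, 0.002]] F [ 0.7  0.6 -0.1] w 0.499 q1,q7 [ 0.41  0.23 -0.53  2.04  0.15  0.91 -1.45]
jaw yaw -72.0
shift now: [ 0.0288 -0.2091 -0.0876] dist 0.228
```

View pics/c6.png

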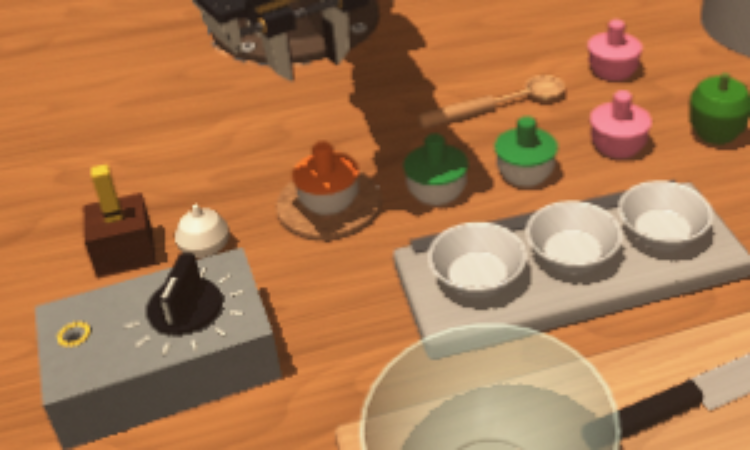

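The old pot stands upright on the trivet, with the knob top at the expected 0.083. Next is the nearer fresh pot, at (0.4515, 0.0848).

```bash
python3 -m handwheel '[[0.5,0,-0.0272,-0.0132,0,0,0],[0.5,0,-0.0272,-0.0132,0,0,0],[0.5,0,-0.0272,-0.0132,0,0,0],[0.5,0,-0.0272,-0.0132,0,0,0],[0.5,0.04,0,0,0,0,0],[0.5,0.03,0,0,0,0,0],[0.5,0,0,0,0,0,0],[0.5,0,0,0,0,0,0],[0.5,0,0,0,0,0,0]]'
python3 -c "
from h import *
need([.4515,.0848,.023])"
```

```text
clock: 11.3
position: [0.453, 0.0852, 0.0808]
ee_rot: [2.053, 0.326, -2.051]
force: [1.1, 0.1, 0.5]
width: 0.5
t 11.3 pos [0.453  0.0852 0.0808] tool axes x,y,z (cols): [[0.001, 0.309, -0.951], [0.0, -0.951, -0.309], [-1.0, -0.0, -0.001]] F [1.1 0.1 0.5] w 0.5 q1,q7 [ 0.13  0.37 -0.55  2.07  0.28  0.77 -1.84]
jaw yaw -72.0
shift now: [ 0.0578 -0.0001  0.0017] dist 0.058
```

```bash
python3 -m handwheel '[[0.5,0.03,0,0.0015,0,0,0],[0.5,0.02,0,0,0,0,0],[0.5,0.008,0,0,0,0,0],[0.5,0,0,0,0,0,0],[0,0,0,0,0,0,0],[0,0,0,0,0,0,0],[0,0,0,0,0,0,0],[0,0,0,0,0,0,0],[0,0,0,0,0,0,0],[0,0,0,0,0,0,0]]' 25
python3 -m handwheel '[[0,-0.01,0,0,0,0,0],[0,-0.03,0,0,0,0,0],[0,-0.04,0,0,0,0,0],[0,-0.02,0,0,0,0,0],[0,-0.01,0,0,0,0,0],[0,0,0,0,0,0,0],[0,0,0,0,0,0,0],[0,0,0,0,0,0,0]]'
python3 -c "
from h import *
need([.6205,.078,.133])"
```

```text
clock: 12.3
position: [0.4515, 0.085, 0.0223]
ee_rot: [2.053, 0.326, -2.05]
force: [-0.4, 2.1, 6.7]
width: 0.232
clock: 13.1
position: [0.4499, 0.0841, 0.1305]
ee_rot: [2.049, 0.325, -2.054]
force: [0.4, -0.7, -3.1]
width: 0.236
t 13.1 pos [0.4499 0.0841 0.1305] tool axes x,y,z (cols): [[-0.003, 0.31, -0.951], [-0.001, -0.951, -0.31], [-1.0, -0.0, 0.003]] F [ 0.4 -0.7 -3.1] w 0.236 q1,q7 [ 0.18  0.3  -0.58  2.01  0.21  0.89 -1.78]
jaw yaw -72.0
shift now: [-0.0029  0.0586 -0.1603] dist 0.171
```

```bash
python3 -m handwheel '[[0,0,0.0056,-0.0153,0,0,0],[0,0,0.011,-0.03,0,0,0],[0,0,0.011,-0.03,0,0,0],[0,0,0.011,-0.03,0,0,0],[0,0,0.01,-0.028,0,0,0],[0,0,0.01,-0.027,0,0,0],[0,0,0,0,0,0,0],[0,0,0,0,0,0,0],[0,0,0,0,0,0,0],[0,0,0,0,0,0,0]]'
python3 -c "
from h import *
need([.6205,.078,.055])"
```

```text
clock: 14.1
position: [0.6204, 0.0786, 0.1315]
ee_rot: [2.05, 0.326, -2.052]
force: [0.5, -0.2, -3.0]
width: 0.232
t 14.1 pos [0.6204 0.0786 0.1315] tool axes x,y,z (cols): [[-0.001, 0.31, -0.951], [-0.0, -0.951, -0.31], [-1.0, -0.0, 0.001]] F [ 0.5 -0.2 -3. ] w 0.232 q1,q7 [ 0.13  0.55 -0.51  1.62  0.3   1.05 -1.72]
jaw yaw -71.9
shift now: [ 0.0765  0.0006 -0.    ] dist 0.076
```

```bash
python3 -m handwheel '[[0,0.02,0,0,0,0,0],[0,0.025,0,0,0,0,0],[0,0.015,0,0,0,0,0],[0,0.012,0,0,0,0,0],[0,0.005,0,0,0,0,0],[0,0,0,0,0,0,0],[0,0,0,0,0,0,0]]'
python3 -m handwheel '[[0.5,0,0,0,0,0,0],[0.5,0,0,0,0,0,0],[0.5,0,0,0,0,0,0],[0.5,0,0,0,0,0,0],[0.5,-0.02,0,0,0,0,0],[0.5,-0.04,0,0,0,0,0],[0.5,-0.04,0,0,0,0,0],[0.5,0,0,0,0,0,0],[0.5,0,0,0,0,0,0]]'
python3 - <<'E'
from h import *
for n in("scene","top"):
    a,d=get_image(n);lids(n,a,d)
need([.4535,.191,.08])
E
```

```text
clock: 14.8
position: [0.622, 0.0786, 0.0556]
ee_rot: [2.053, 0.326, -2.05]
force: [0.2, 0.3, -3.4]
width: 0.233
clock: 15.7
position: [0.6222, 0.0786, 0.156]
ee_rot: [2.054, 0.325, -2.049]
force: [-0.1, 0.0, -0.2]
width: 0.5
scene green [329 197  23  19 277] [0.458  0.1907 0.0716] [0.46   0.1915 0.0555] [0.056 0.066 0.041] 0.076
scene green [307 235  29  24 444] [0.6268 0.0783 0.101 ] [0.6237 0.0785 0.0853] [0.067 0.065 0.04 ] 0.105
scene green [  0 296  22  19 183] [ 0.5246 -0.6217  0.0384] [ 0.522  -0.6291  0.0236] [0.025 0.039 0.042] 0.045
scene orange [246 206  28  22 421] [ 0.441  -0.0334  0.0812] [ 0.3925 -0.0277  0.042 ] [0.16  0.081 0.088] 0.086
scene orange [526 240  33  27 221] [0.8374 0.545  0.1024] [0.8153 0.5583 0.0882] [0.076 0.107 0.046] 0.111
top green [342 131  23  22 361] [0.5751 0.1005 0.265 ] [0.6115 0.08   0.1628] [0.08  0.068 0.216] 0.271
top green [615 170  14  18 111] [ 0.4968 -0.6308  0.2478] [ 0.4998 -0.6472  0.2247] [0.048 0.042 0.058] 0.254
top green [220 182  24  24 422] [0.4584 0.435  0.0678] [0.4564 0.4343 0.0533] [0.065 0.067 0.047] 0.077
top green [303 187  23  23 430] [0.4513 0.19   0.0714] [0.4512 0.1915 0.0371] [0.068 0.067 0.081] 0.078
top orange [378 193  25  24 363] [ 0.436  -0.0371  0.0803] [ 0.4362 -0.036   0.0455] [0.07  0.069 0.075] 0.083
t 15.8 pos [0.6209 0.078  0.1539] tool axes x,y,z (cols): [[-0.001, 0.309, -0.951], [-0.001, -0.951, -0.309], [-1.0, 0.0, 0.001]] F [-0.   0.3  0.6] w 0.5 q1,q7 [ 0.13  0.53 -0.52  1.59  0.28  1.1  -1.71]
jaw yaw -72.0
shift now: [ 0.0741 -0.1592  0.1241] dist 0.215
```

The first pot is seated, with the knob at 0.102–0.105. Next is the second pot, at (0.4535, 0.191).

```bash
python3 -m handwheel '[[0.5,0,-0.03,0.0234,0,0,0],[0.5,0,-0.03,0.0234,0,0,0],[0.5,0,-0.03,0.0234,0,0,0],[0.5,0,-0.03,0.0234,0,0,0],[0.5,0,-0.03,0.0234,0,0,0],[0.5,0.03,-0.0092,0.0071,0,0,0],[0.5,0.04,0,0,0,0,0],[0.5,0,0,0,0,0,0],[0.5,0,0,0,0,0,0],[0.5,0,0,0,0,0,0]]'
python3 -c "
from h import *
need([.4535,.191,.025])"
```

```text
clock: 16.8
position: [0.4551, 0.1916, 0.0859]
ee_rot: [2.053, 0.325, -2.051]
force: [-0.3, 0.7, 0.3]
width: 0.502
t 16.8 pos [0.4551 0.1916 0.0859] tool axes x,y,z (cols): [[0.001, 0.309, -0.951], [0.001, -0.951, -0.309], [-1.0, -0.0, -0.001]] F [-0.3  0.7  0.3] w 0.502 q1,q7 [-0.07  0.42 -0.57  1.98  0.3   0.82 -2.06]
jaw yaw -72.0
shift now: [0.0609 0.0001 0.0018] dist 0.061
```

```bash
python3 -m handwheel '[[0.5,0.03,0,0.0015,0,0,0],[0.5,0.02,0,0,0,0,0],[0.5,0.011,0,0,0,0,0],[0.5,0,0,0,0,0,0],[0,0,0,0,0,0,0],[0,0,0,0,0,0,0],[0,0,0,0,0,0,0],[0,0,0,0,0,0,0],[0,0,0,0,0,0,0],[0,0,0,0,0,0,0]]' 25
python3 -m handwheel '[[0,-0.01,0,0,0,0,0],[0,-0.03,0,0,0,0,0],[0,-0.04,0,0,0,0,0],[0,-0.02,0,0,0,0,0],[0,-0.01,0,0,0,0,0],[0,0,0,0,0,0,0],[0,0,0,0,0,0,0],[0,0,0,0,0,0,0]]'
python3 -c "
from h import *
need([.6215,.277,.133])"
```

```text
clock: 17.8
position: [0.4532, 0.1917, 0.0244]
ee_rot: [2.053, 0.327, -2.05]
force: [-0.5, 2.2, 6.1]
width: 0.236
clock: 18.6
position: [0.4519, 0.1902, 0.1325]
ee_rot: [2.049, 0.325, -2.054]
force: [0.7, 0.1, -2.1]
width: 0.233
t 18.6 pos [0.4519 0.1902 0.1325] tool axes x,y,z (cols): [[-0.002, 0.31, -0.951], [-0.001, -0.951, -0.31], [-1.0, 0.0, 0.003]] F [ 0.7  0.1 -2.1] w 0.233 q1,q7 [-0.03  0.36 -0.6   1.94  0.25  0.93 -2.01]
jaw yaw -72.0
shift now: [-0.001  -0.03   -0.1881] dist 0.191
```

```bash
python3 -m handwheel '[[0,0,-0.0025,-0.0155,0,0,0],[0,0,-0.005,-0.031,0,0,0],[0,0,-0.005,-0.031,0,0,0],[0,0,-0.005,-0.031,0,0,0],[0,0,-0.005,-0.031,0,0,0],[0,0,-0.005,-0.031,0,0,0],[0,0,-0.0025,-0.0165,0,0,0],[0,0,0,0,0,0,0],[0,0,0,0,0,0,0],[0,0,0,0,0,0,0]]'
python3 -c "
from h import *
need([.6215,.277,.056])"
```

```text
clock: 19.6
position: [0.6202, 0.2768, 0.1329]
ee_rot: [2.049, 0.325, -2.053]
force: [0.4, -0.4, -1.5]
width: 0.233
t 19.6 pos [0.6202 0.2768 0.1329] tool axes x,y,z (cols): [[-0.002, 0.31, -0.951], [-0.001, -0.951, -0.31], [-1.0, 0.0, 0.002]] F [ 0.4 -0.4 -1.5] w 0.233 q1,q7 [-0.18  0.64 -0.53  1.47  0.34  1.13 -2.02]
jaw yaw -71.9
shift now: [ 0.0769  0.0002 -0.0015] dist 0.077
```

```bash
python3 -m handwheel '[[0,0.02,0,0,0,0,0],[0,0.025,0,0,0,0,0],[0,0.015,0,0,0,0,0],[0,0.012,0,0,0,0,0],[0,0.005,0,0,0,0,0],[0,0,0,0,0,0,0],[0,0,0,0,0,0,0]]'
python3 -m handwheel '[[0.5,0,0,0,0,0,0],[0.5,0,0,0,0,0,0],[0.5,0,0,0,0,0,0],[0.5,0,0,0,0,0,0],[0.5,-0.02,0,0,0,0,0],[0.5,-0.04,0,0,0,0,0],[0.5,-0.04,0,0,0,0,0],[0.5,-0.04,0,0,0,0,0],[0.5,0,0,0,0,0,0],[0.5,0,0,0,0,0,0]]'
python3 - <<'E'
from h import *
for n in("scene","top"):
    a,d=get_image(n);lids(n,a,d)
need([.440,-.2535,.19],-89)
E
```

```text
clock: 20.3
position: [0.6218, 0.2777, 0.0576]
ee_rot: [2.053, 0.326, -2.051]
force: [0.8, -0.3, -1.3]
width: 0.238
clock: 21.3
position: [0.6218, 0.2777, 0.1981]
ee_rot: [2.054, 0.326, -2.049]
force: [-1.0, -0.0, -0.1]
width: 0.5
scene green [410 182  18   9 107] [0.4666 0.4335 0.0681] [0.4645 0.4349 0.0683] [0.048 0.051 0.006] 0.071
scene green [383 218  28  22 399] [0.6265 0.2744 0.1006] [0.623  0.2833 0.0809] [0.071 0.078 0.049] 0.105
scene green [307 235  29  24 481] [0.6256 0.0785 0.1017] [0.6245 0.0789 0.084 ] [0.067 0.068 0.044] 0.106
scene green [  0 295  20  20 199] [ 0.5245 -0.6214  0.0386] [ 0.5225 -0.6294  0.0238] [0.021 0.036 0.044] 0.046
scene orange [246 206  28  22 422] [ 0.441  -0.0332  0.081 ] [ 0.3925 -0.0277  0.0419] [0.164 0.082 0.088] 0.086
scene orange [526 239  33  27 259] [0.8261 0.5385 0.1016] [0.8076 0.5573 0.0881] [0.091 0.107 0.045] 0.11
top green [275 129  23  23 410] [0.6201 0.2765 0.1015] [0.6195 0.2786 0.0791] [0.068 0.067 0.054] 0.106
top green [615 170  18  19 112] [ 0.4915 -0.6346  0.2537] [ 0.4981 -0.647   0.2262] [0.051 0.041 0.071] 0.262
top green [220 182  24  23 419] [0.4584 0.4351 0.0667] [0.4565 0.434  0.0553] [0.065 0.066 0.036] 0.074
t 21.4 pos [0.6208 0.2768 0.1957] tool axes x,y,z (cols): [[-0.001, 0.31, -0.951], [-0.001, -0.951, -0.31], [-1.0, 0.001, 0.002]] F [ 0.6 -0.4  0. ] w 0.501 q1,q7 [-0.17  0.59 -0.54  1.39  0.31  1.25 -1.99]
jaw yaw -72.0
turn about tool x (rad): 0.2973 or other way -2.8443
shift AFTER turn: [0.0063 0.5271 0.19  ]
shift now: [0.0065 0.4483 0.336 ] dist 0.56
```

Both fresh pots are seated. Now I turn the jaws square to the probe handle and travel there.

```bash
python3 -m handwheel '[[0.5,0,0,0,0.1,0,0],[0.5,0,0,0,0.1,0,0],[0.5,0,0,0,0.097,0,0],[0.5,0,0.0405,0.0146,0,0,0],[0.5,0,0.0405,0.0146,0,0,0],[0.5,0,0.0405,0.0146,0,0,0],[0.5,0,0.0405,0.0146,0,0,0],[0.5,0,0.0405,0.0146,0,0,0],[0.5,0,0.0405,0.0146,0,0,0],[0.5,0,0.0405,0.0146,0,0,0]]'
python3 -m handwheel '[[0.5,0,0.0405,0.0146,0,0,0],[0.5,0,0.0405,0.0146,0,0,0],[0.5,0,0.0405,0.0146,0,0,0],[0.5,0,0.0405,0.0146,0,0,0],[0.5,0,0.0405,0.0146,0,0,0],[0.5,0,0.0405,0.0146,0,0,0],[0.5,0,0,0,0,0,0],[0.5,0,0,0,0,0,0],[0.5,0,0,0,0,0,0],[0.5,0,0,0,0,0,0]]'
python3 - <<'E'
from h import *
need([.440,-.2535,.06],-89)
for n in("scene","top"):
    im,d=get_image(n);W=cloud(n,d)
    m=(abs(W[...,0]-.44)<.1)&(abs(W[...,1]+.2535)<.1)&(W[...,2]>.17)&(W[...,2]<.24);q=W[m]
    for lo in(.19,.2,.21,.22): 
        s=q[(q[:,2]>lo)&(q[:,2]<lo+.01)]
        if len(s):print(n,lo,len(s),s.min(0).round(3),s.max(0).round(3))
    u=proj(n,[.44,-.2535,.14])[0].astype(int);cv2.imwrite(f"pics/c7{n}.png",im)
    cv2.imwrite(f"pics/c7{n}.png",cv2.resize(im[max(0,u[1]-60):u[1]+60,max(0,u[0]-65):u[0]+65],(520,480)))
cv2.imwrite("pics/c7.png",cv2.resize(np.hstack([cv2.imread("pics/c7scene.png"),cv2.imread("pics/c7top.png")]),(800,370)))
E
```

```text
clock: 22.4
position: [0.5225, -0.0098, 0.1955]
ee_rot: [2.21, 0.019, -2.215]
force: [0.8, -0.5, 0.6]
width: 0.501
clock: 23.4
position: [0.4412, -0.2509, 0.1965]
ee_rot: [2.211, 0.023, -2.212]
force: [-0.3, 0.6, -0.1]
width: 0.497
t 23.4 pos [ 0.4412 -0.2509  0.1965] tool axes x,y,z (cols): [[-0.0, 0.02, -1.0], [0.001, -1.0, -0.02], [-1.0, -0.001, 0.0]] F [-0.3  0.6 -0.1] w 0.497 q1,q7 [ 0.71  0.27 -0.36  1.83  0.11  1.06 -1.25]
jaw yaw -88.8
turn about tool x (rad): 0.0027 or other way -3.1389
shift AFTER turn: [0.1365 0.0027 0.0012]
shift now: [0.1365 0.0027 0.0012] dist 0.137
scene 0.22 5 [ 0.432 -0.275  0.228] [ 0.45  -0.225  0.229]
```

View pics/c7.png

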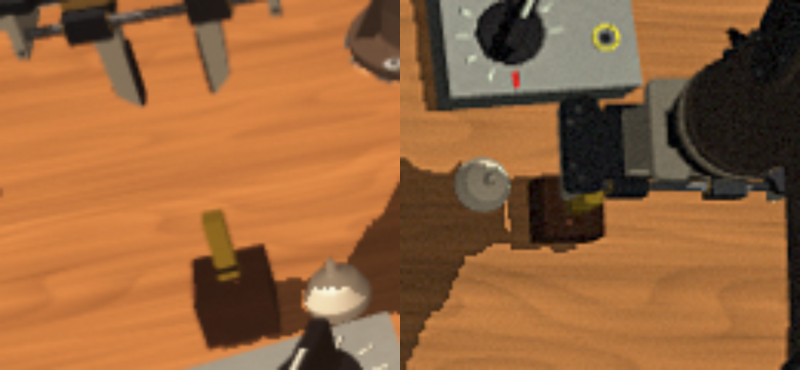

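The tips read 0.228 against 0.1965 reported, so the offset is +31 mm, and they are centred over the handle. I go down and grip it.

```bash
python3 -m handwheel '[[0.5,0.04,0.0027,0.0012,0,0,0],[0.5,0.04,0,0,0,0,0],[0.5,0.03,0,0,0,0,0],[0.5,0.02,0,0,0,0,0],[0.5,0.0185,0,0,0,0,0],[0.5,0,0,0,0,0,0],[0.5,0,0,0,0,0,0],[0.5,0,0,0,0,0,0]]' 40
python3 -m handwheel '[[0,0,0,0,0,0,0],[0,0,0,0,0,0,0],[0,0,0,0,0,0,0],[0,0,0,0,0,0,0],[0,0,0,0,0,0,0],[0,0,0,0,0,0,0],[0,0,0,0,0,0,0],[0,0,0,0,0,0,0]]' 40
python3 -m handwheel '[[0,-0.01,0,0,0,0,0],[0,-0.02,0,0,0,0,0],[0,-0.03,0,0,0,0,0],[0,-0.03,0,0,0,0,0],[0,-0.02,0,0,0,0,0],[0,0,0,0,0,0,0],[0,0,0,0,0,0,0],[0,0,0,0,0,0,0]]'
python3 -c "
from h import *
need([.6045,-.2885,.158],-89)"
```

```text
clock: 24.3
position: [0.4406, -0.2553, 0.0494]
ee_rot: [2.214, 0.019, -2.21]
force: [0.1, 0.0, 0.1]
width: 0.501
clock: 25.1
position: [0.4397, -0.2552, 0.0484]
ee_rot: [2.212, 0.019, -2.213]
force: [-1.4, 0.6, 3.2]
width: 0.172
clock: 25.9
position: [0.4389, -0.2549, 0.1574]
ee_rot: [2.211, 0.02, -2.215]
force: [-0.8, -0.2, -0.2]
width: 0.173
t 25.9 pos [ 0.4389 -0.2549  0.1574] tool axes x,y,z (cols): [[-0.002, 0.018, -1.0], [0.001, -1.0, -0.018], [-1.0, -0.001, 0.002]] F [-0.8 -0.2 -0.2] w 0.173 q1,q7 [ 0.71  0.31 -0.36  1.88  0.13  0.97 -1.27]
jaw yaw -89.0
turn about tool x (rad): 0.0002 or other way -3.1414
shift AFTER turn: [-0.0008  0.0365 -0.165 ]
shift now: [-0.0008  0.0365 -0.1649] dist 0.169
```

```bash
python3 -m handwheel '[[0,0,0.004,-0.018,0,0,0],[0,0,0.0073,-0.033,0,0,0],[0,0,0.0073,-0.033,0,0,0],[0,0,0.0073,-0.033,0,0,0],[0,0,0.0066,-0.03,0,0,0],[0,0,0.004,-0.018,0,0,0],[0,0,0,0,0,0,0],[0,0.02,0,0,0,0,0],[0,0.018,0,0,0,0,0],[0,0,0,0,0,0,0]]'
python3 -m handwheel '[[0,0,0,0,0,0,0],[0,0,0,0,0,0,0],[0,0,0,0,0,0,0]]'
python3 - <<'E'
from h import *
need([.6045,-.2885,.12],-89)
o=[]
for n in("scene","top"):
    im,d=get_image(n);W=cloud(n,d)
    hsv=cv2.cvtColor(im,cv2.COLOR_BGR2HSV);m=cv2.inRange(hsv,(22,120,80),(34,255,255))>0
    for nm,z0,z1 in(("collar",.054,.067),("handle",.1,.19)):
        k=m&(abs(W[...,0]-.605)<.05)&(abs(W[...,1]+.2885)<.05)&(W[...,2]>z0)&(W[...,2]<z1);q=W[k]
        if len(q):print(n,nm,len(q),q.min(0).round(4),q.max(0).round(4))
    k=(abs(W[...,0]-.605)<.02)&(abs(W[...,1]+.2885)<.02)&(W[...,2]>.075)&(W[...,2]<.11);q=W[k]
    if len(q):print(n,"pin",len(q),q.min(0).round(4),q.max(0).round(4))
    u=proj(n,[.6045,-.2885,.1])[0].astype(int);o.append(cv2.resize(im[max(0,u[1]-45):u[1]+45,max(0,u[0]-45):u[0]+45],(400,400),interpolation=cv2.INTER_CUBIC))
cv2.imwrite("pics/c8.png",np.hstack(o))
E
```

```text
clock: 26.9
position: [0.6021, -0.288, 0.1167]
ee_rot: [2.207, 0.022, -2.221]
force: [-0.1, -0.4, -0.7]
width: 0.172
clock: 27.2
position: [0.6058, -0.2889, 0.1214]
ee_rot: [2.214, 0.019, -2.211]
force: [0.1, -1.0, 0.2]
width: 0.173
t 27.2 pos [ 0.6058 -0.2889  0.1214] tool axes x,y,z (cols): [[0.001, 0.018, -1.0], [-0.001, -1.0, -0.018], [-1.0, 0.001, -0.001]] F [ 0.1 -1.   0.2] w 0.173 q1,q7 [ 0.57  0.6  -0.32  1.52  0.2   1.06 -1.35]
jaw yaw -89.0
turn about tool x (rad): 0.0001 or other way -3.1415
shift AFTER turn: [ 0.0014 -0.0005  0.0013]
shift now: [ 0.0014 -0.0005  0.0013] dist 0.002
scene collar 18 [ 0.5925 -0.3004  0.0593] [ 0.6147 -0.2927  0.0635]
scene pin 37 [ 0.6063 -0.2922  0.0831] [ 0.6115 -0.2846  0.1091]
top collar 30 [ 0.5918 -0.3034  0.0549] [ 0.6171 -0.2735  0.0656]
top pin 10 [ 0.6002 -0.2913  0.0833] [ 0.6057 -0.2848  0.1076]
```

View pics/c8.png

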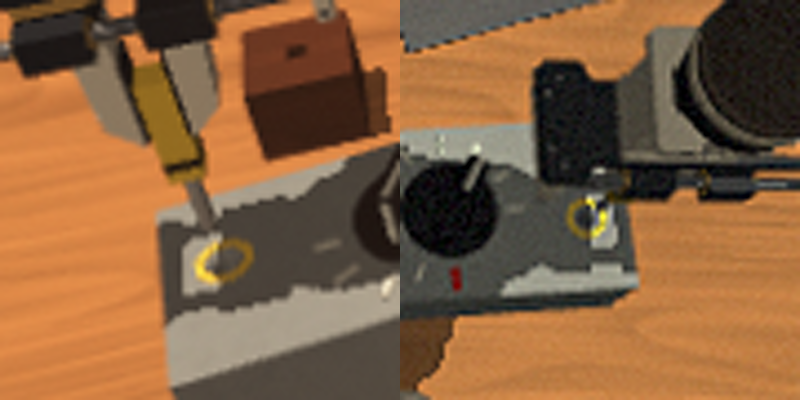

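The pin is about 1 mm too far in +x against the collar centre. I correct that and go down slowly.

```bash
python3 -m handwheel '[[0,0,-0.0004,0.0013,0,0,0],[0,0,0,0,0,0,0],[0,0.01,0,0,0,0,0],[0,0.008,0,0,0,0,0],[0,0.006,0,0,0,0,0],[0,0.005,0,0,0,0,0],[0,0,0,0,0,0,0],[0,0,0,0,0,0,0]]'
python3 -c "
from h import *
need([.6045,-.2885,.0584],-89)"
```

```text
clock: 28.1
position: [0.604, -0.2883, 0.0912]
ee_rot: [2.212, 0.02, -2.213]
force: [-0.1, -0.8, -1.2]
width: 0.17
t 28.1 pos [ 0.604  -0.2883  0.0912] tool axes x,y,z (cols): [[-0.0, 0.018, -1.0], [0.0, -1.0, -0.018], [-1.0, -0.0, 0.0]] F [-0.1 -0.8 -1.2] w 0.17 q1,q7 [ 0.56  0.62 -0.31  1.55  0.22  1.   -1.36]
jaw yaw -89.0
turn about tool x (rad): 0.0003 or other way -3.1413
shift AFTER turn: [ 0.0328  0.0002 -0.0005]
shift now: [ 0.0328  0.0002 -0.0005] dist 0.033
```

Tip is 7 mm inside with no force. Continue.

```bash
python3 -m handwheel '[[0,0.01,0,0,0,0,0],[0,0.01,0,0,0,0,0],[0,0.007,0,0,0,0,0],[0,0.003,0,0,0,0,0],[0,0,0,0,0,0,0]]'
python3 -m handwheel '[[0,0.003,0,0,0,0,0],[0,0.002,0,0,0,0,0],[0,0.001,0,0,0,0,0],[0,0,0,0,0,0,0],[0,0,0,0,0,0,0]]'
python3 -c "
from h import *
need([.6045,-.2885,.0584],-89)"
```

```text
clock: 28.6
position: [0.604, -0.2883, 0.0607]
ee_rot: [2.212, 0.02, -2.213]
force: [2.0, -0.9, -0.6]
width: 0.172
clock: 29.1
position: [0.6044, -0.2885, 0.0583]
ee_rot: [2.214, 0.018, -2.211]
force: [-6.3, 2.6, 22.8]
width: 0.17
t 29.1 pos [ 0.6044 -0.2885  0.0583] tool axes x,y,z (cols): [[0.001, 0.018, -1.0], [-0.001, -1.0, -0.018], [-1.0, 0.001, -0.001]] F [-6.3  2.6 22.8] w 0.17 q1,q7 [ 0.56  0.66 -0.31  1.58  0.23  0.94 -1.38]
jaw yaw -89.0
turn about tool x (rad): 0.0001 or other way -3.1415
shift AFTER turn: [-0.0001  0.     -0.0001]
shift now: [-0.0001  0.     -0.0001] dist 0.0
```

The probe is home: it meets resistance at exactly the expected height (0.0583 against 0.0584). I release it and rise.

```bash
python3 -m handwheel '[[0.5,0,0,0,0,0,0],[0.5,0,0,0,0,0,0],[0.5,0,0,0,0,0,0],[0.5,0,0,0,0,0,0],[0.5,-0.02,0,0,0,0,0],[0.5,-0.03,0,0,0,0,0],[0.5,-0.04,0,0,0,0,0],[0.5,0,0,0,0,0,0],[0.5,0,0,0,0,0,0]]' 30
python3 -m handwheel '[[0.5,0,-0.032,0,0,0,0],[0.5,0,-0.032,0,0,0,0],[0.5,0,-0.03,0,0,0,0],[0.5,0,0,0,0.12,0,0],[0.5,0,0,0,0.12,0,0],[0.5,0,0,0,0.12,0,0],[0.5,0,0,0,0.11,0,0],[0.5,0,0,0,0,0,0],[0.5,0,0,0,0,0,0],[0.5,0,0,0,0,0,0]]'
python3 - <<'E'
from h import *
o=[]
for n in("scene","top"):
    im,d=get_image(n);W=cloud(n,d);lids(n,im,d)
    hsv=cv2.cvtColor(im,cv2.COLOR_BGR2HSV);m=cv2.inRange(hsv,(22,120,80),(34,255,255))>0
    q=W[m&(abs(W[...,0]-.605)<.05)&(abs(W[...,1]+.2885)<.03)&(W[...,2]>.066)]
    if len(q):print(n,"handle",len(q),q.min(0).round(4),q.max(0).round(4))
    m=(np.hypot(W[...,0]-.607,W[...,1]+.194)<.05)&(W[...,2]>.085)&(W[...,2]<.11);p=W[m][:,:2]
    if len(p):print(n,"bar",len(p),cv2.minAreaRect(p.astype(np.float32)))
    u=proj(n,[.607,-.23,.09])[0].astype(int);o.append(cv2.resize(im[max(0,u[1]-60):u[1]+60,max(0,u[0]-60):u[0]+60],(400,400),interpolation=cv2.INTER_CUBIC))
cv2.imwrite("pics/c9.png",np.hstack(o))
need([.607,-.1938,.046],64)
E
```

```text
clock: 30.0
position: [0.6045, -0.2886, 0.1462]
ee_rot: [2.214, 0.019, -2.21]
force: [-0.2, -0.3, -1.0]
width: 0.501
clock: 31.0
position: [0.602, -0.1943, 0.1447]
ee_rot: [-1.971, 0.451, 1.973]
force: [-0.4, 1.6, -0.0]
width: 0.501
scene green [383 217  28  23 410] [0.6254 0.2748 0.1015] [0.6234 0.2779 0.0866] [0.065 0.071 0.039] 0.106
scene green [307 235  29  24 478] [0.6257 0.0784 0.102 ] [0.6225 0.0788 0.0843] [0.068 0.067 0.045] 0.107
scene green [  0 296  19  19 163] [ 0.524  -0.6221  0.0376] [ 0.524  -0.629   0.0242] [0.02  0.036 0.04 ] 0.044
scene orange [246 206  28  22 382] [ 0.4415 -0.034   0.0809] [ 0.4056 -0.0339  0.0415] [0.14  0.069 0.087] 0.085
scene handle 40 [ 0.5957 -0.2958  0.1179] [ 0.612  -0.2809  0.122 ]
scene bar 241 ((0.6074474453926086, -0.19230197370052338), (0.015779880806803703, 0.06036524847149849), 64.40462493896484)
top green [275 129  24  23 417] [0.6203 0.2762 0.101 ] [0.6194 0.2788 0.0749] [0.069 0.072 0.063] 0.107
top green [342 131  23  22 413] [0.6198 0.0777 0.1022] [0.6203 0.0791 0.0779] [0.067 0.066 0.06 ] 0.108
top green [613 169  18  20 127] [ 0.4972 -0.6305  0.2572] [ 0.4996 -0.6482  0.227 ] [0.053 0.042 0.069] 0.262
top green [220 182  24  24 422] [0.4582 0.4352 0.0661] [0.4565 0.4339 0.0462] [0.066 0.067 0.053] 0.073
top orange [379 193  24  24 429] [ 0.4367 -0.0364  0.0819] [ 0.4363 -0.036   0.0499] [0.069 0.069 0.076] 0.088
top handle 12 [ 0.5942 -0.2984  0.0694] [ 0.6029 -0.2871  0.1249]
top bar 110 ((0.6064998507499695, -0.1945936679840088), (0.016352791339159012, 0.059621259570121765), 63.04479217529297)
t 31.1 pos [ 0.6022 -0.1944  0.145 ] tool axes x,y,z (cols): [[-0.0, -0.436, -0.9], [0.0, -0.9, 0.436], [-1.0, 0.0, 0.0]] F [-0.4 -0.6  0.5] w 0.5 q1,q7 [ 0.38  0.51 -0.23  1.6   0.13  1.05 -1.91]
jaw yaw -115.8
turn about tool x (rad): 0.003 or other way -3.1386
shift AFTER turn: [ 0.099  -0.0027 -0.0041]
shift now: [ 0.099  -0.0027 -0.0041] dist 0.099
```

View pics/c9.png

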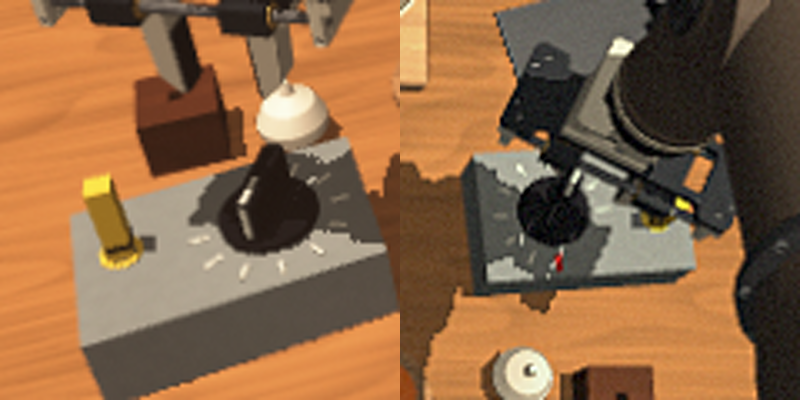

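The probe is home, with its handle top at 0.12 and the handle on the collar. The pots are seated and the dial is untouched at about click 7. I go down onto the bar and grip it.

```bash
python3 -m handwheel '[[0.5,0,-0.0027,-0.0041,0.003,0,0],[0.5,0.03,0,0,0,0,0],[0.5,0.03,0,0,0,0,0],[0.5,0.025,0,0,0,0,0],[0.5,0.014,0,0,0,0,0],[0.5,0,0,0,0,0,0],[0.5,0,0,0,0,0,0]]'
python3 -m handwheel '[[0,0,0,0,0,0,0],[0,0,0,0,0,0,0],[0,0,0,0,0,0,0],[0,0,0,0,0,0,0],[0,0,0,0,0,0,0],[0,0,0,0,0,0,0],[0,0,0,0,0,0,0],[0,0,0,0,0,0,0]]' 30
python3 -c "
from h import *
need([.607,-.1938,.046],64);print(observe()['ft_torque'])"
```

```text
clock: 31.8
position: [0.6079, -0.1938, 0.047]
ee_rot: [-1.969, 0.456, 1.968]
force: [0.6, 0.4, 0.0]
width: 0.501
clock: 32.6
position: [0.6076, -0.1935, 0.0467]
ee_rot: [-1.969, 0.456, 1.968]
force: [0.1, 1.6, 6.1]
width: 0.159
t 32.6 pos [ 0.6076 -0.1935  0.0467] tool axes x,y,z (cols): [[0.001, -0.439, -0.898], [0.0, -0.898, 0.439], [-1.0, -0.0, -0.001]] F [0.1 1.6 6.1] w 0.159 q1,q7 [ 0.37  0.61 -0.22  1.68  0.16  0.86 -1.94]
jaw yaw -116.1
turn about tool x (rad): -0.0012 or other way 3.1404
shift AFTER turn: [0.0007 0.0005 0.0004]
shift now: [0.0007 0.0005 0.0004] dist 0.001
[0.44459982 0.11786484 0.15512989]
```

Gripped (14.6 mm). Turning anticlockwise, one batch first and then a check.

```bash
python3 -m handwheel '[[0,0,0,0,-0.1,0,0],[0,0,0,0,-0.12,0,0],[0,0,0,0,-0.12,0,0],[0,0,0,0,-0.12,0,0],[0,0,0,0,-0.12,0,0],[0,0,0,0,-0.12,0,0],[0,0,0,0,-0.12,0,0],[0,0,0,0,-0.12,0,0],[0,0,0,0,0,0,0],[0,0,0,0,0,0,0]]'
python3 -c "
from h import *
need([.607,-.1938,.046],64);print(observe()['ft_torque'])"
```

```text
clock: 33.6
position: [0.6065, -0.1928, 0.046]
ee_rot: [1.951, 0.483, -1.953]
force: [-2.0, 3.9, 2.8]
width: 0.163
t 33.6 pos [ 0.6065 -0.1928  0.046 ] tool axes x,y,z (cols): [[-0.001, 0.465, -0.885], [0.001, -0.885, -0.465], [-1.0, -0.002, 0.001]] F [-2.   3.9  2.8] w 0.163 q1,q7 [ 0.52  0.65 -0.46  1.67  0.35  0.91 -1.16]
jaw yaw -62.3
turn about tool x (rad): 0.9376 or other way -2.204
shift AFTER turn: [ 0.      0.0007 -0.0008]
shift now: [0.     0.0011 0.0001] dist 0.001
[0.91666838 0.56724046 0.21137735]
```

```bash
python3 -m handwheel '[[0,0,0,0,-0.12,0,0],[0,0,0,0,-0.12,0,0],[0,0,0,0,-0.12,0,0],[0,0,0,0,-0.12,0,0],[0,0,0,0,-0.12,0,0],[0,0,0,0,-0.12,0,0],[0,0,0,0,-0.12,0,0],[0,0,0,0,-0.12,0,0],[0,0,0,0,-0.12,0,0],[0,0,0,0,-0.12,0,0]]'
python3 -m handwheel '[[0,0,0,0,-0.12,0,0],[0,0,0,0,-0.12,0,0],[0,0,0,0,-0.12,0,0],[0,0,0,0,-0.12,0,0],[0,0,0,0,-0.12,0,0],[0,0,0,0,-0.12,0,0],[0,0,0,0,-0.12,0,0],[0,0,0,0,-0.12,0,0],[0,0,0,0,0,0,0],[0,0,0,0,0,0,0]]'
python3 - <<'E'
from h import *
need([.607,-.1938,.046],94);print(observe()['ft_torque'])
E
```

```text
clock: 34.6
position: [0.6065, -0.1931, 0.0459]
ee_rot: [1.122, 1.264, -1.123]
force: [-2.8, 3.3, 1.8]
width: 0.16
clock: 35.6
position: [0.6077, -0.1936, 0.046]
ee_rot: [0.393, 1.534, -0.392]
force: [5.1, 2.9, -4.3]
width: 0.161
t 35.6 pos [ 0.6077 -0.1936  0.046 ] tool axes x,y,z (cols): [[0.001, 0.48, 0.877], [0.0, 0.877, -0.48], [-1.0, 0.001, 0.001]] F [ 5.1  2.9 -4.3] w 0.161 q1,q7 [ 0.81  0.82 -0.97  1.64  0.74  1.09  0.69]
jaw yaw 61.3
turn about tool x (rad): -0.5705 or other way 2.5711
shift AFTER turn: [ 0.     -0.0002 -0.0007]
shift now: [ 0.     -0.0005 -0.0005] dist 0.001
[ 0.50999271 -1.25992859  0.38051953]
```

```bash
python3 -m handwheel '[[0,0,0,0,-0.12,0,0],[0,0,0,0,-0.12,0,0],[0,0,0,0,-0.12,0,0],[0,0,0,0,-0.12,0,0],[0,0,0,0,0,0,0],[0,0,0,0,0,0,0],[0,0,0,0,0,0,0]]'
python3 -c "
from h import *
need([.607,-.1938,.046],94);print(observe()['ft_torque'])"
python3 -m handwheel '[[0,0,0,0,-0.05,0,0],[0,0,0,0,-0.05,0,0],[0,0,0,0,0,0,0],[0,0,0,0,0,0,0],[0,0,0,0,0,0,0]]'
python3 -c "
from h import *
need([.607,-.1938,.046],94);print(observe()['ft_torque'])"
```

```text
clock: 36.3
position: [0.607, -0.1929, 0.0459]
ee_rot: [0.017, 1.571, -0.015]
force: [1.6, 4.9, -3.8]
width: 0.16
t 36.3 pos [ 0.607  -0.1929  0.0459] tool axes x,y,z (cols): [[-0.0, 0.02, 1.0], [0.001, 1.0, -0.02], [-1.0, 0.001, -0.0]] F [ 1.6  4.9 -3.8] w 0.16 q1,q7 [ 0.85  0.87 -1.07  1.64  0.82  1.15  1.12]
jaw yaw 88.8
turn about tool x (rad): -0.0903 or other way 3.0513
shift AFTER turn: [-0.0001 -0.0009 -0.0001]
shift now: [-0.0001 -0.0009 -0.    ] dist 0.001
[ 1.2729843  -0.74481099  0.02171277]
clock: 36.8
position: [0.6071, -0.1928, 0.046]
ee_rot: [-0.062, 1.57, 0.064]
force: [2.1, 6.3, -3.6]
width: 0.161
t 36.8 pos [ 0.6071 -0.1928  0.046 ] tool axes x,y,z (cols): [[-0.0, -0.08, 0.997], [0.001, 0.997, 0.08], [-1.0, 0.001, -0.0]] F [ 2.1  6.3 -3.6] w 0.161 q1,q7 [ 0.86  0.88 -1.09  1.64  0.84  1.16  1.21]
jaw yaw 94.6
turn about tool x (rad): 0.0103 or other way -3.1313
shift AFTER turn: [-0.     -0.0009 -0.0001]
shift now: [-0.     -0.0009 -0.0001] dist 0.001
[ 1.14119489 -0.72968727  0.39050089]
```

```bash
python3 -m handwheel '[[0,0,0,0,-0.04,0,0],[0,0,0,0,0,0,0],[0,0,0,0,0,0,0]]'
python3 -c "
from h import *
need([.607,-.1938,.046],94);print(observe()['ft_torque'])"
python3 -m handwheel '[[0,0,0,0,-0.04,0,0],[0,0,0,0,0,0,0],[0,0,0,0,0,0,0]]'
python3 -c "
from h import *
need([.607,-.1938,.046],94);print(observe()['ft_torque'])"
```

```text
clock: 37.1
position: [0.607, -0.1928, 0.046]
ee_rot: [-0.092, 1.569, 0.094]
force: [1.4, 5.7, -3.1]
width: 0.163
t 37.1 pos [ 0.607  -0.1928  0.046 ] tool axes x,y,z (cols): [[-0.001, -0.119, 0.993], [0.001, 0.993, 0.119], [-1.0, 0.001, -0.0]] F [ 1.4  5.7 -3.1] w 0.163 q1,q7 [ 0.86  0.88 -1.1   1.64  0.84  1.17  1.24]
jaw yaw 96.8
turn about tool x (rad): 0.0491 or other way -3.0925
shift AFTER turn: [-0.     -0.001  -0.0001]
shift now: [-0.     -0.0009 -0.0001] dist 0.001
[ 1.3787775  -0.62904471 -0.44189069]
clock: 37.4
position: [0.6071, -0.1928, 0.046]
ee_rot: [-0.123, 1.568, 0.125]
force: [2.7, 6.5, -3.4]
width: 0.168
t 37.4 pos [ 0.6071 -0.1928  0.046 ] tool axes x,y,z (cols): [[-0.0, -0.158, 0.987], [0.001, 0.987, 0.158], [-1.0, 0.001, -0.0]] F [ 2.7  6.5 -3.4] w 0.168 q1,q7 [ 0.87  0.89 -1.1   1.64  0.85  1.17  1.28]
jaw yaw 99.1
turn about tool x (rad): 0.0885 or other way -3.0531
shift AFTER turn: [-0.     -0.0009 -0.0002]
shift now: [-0.     -0.0009 -0.0003] dist 0.001
[ 1.40888484 -0.65858548 -0.75403952]
```

The stop is at about yaw 94–95: the torque reversed and the jaws began to spread beyond it, and 93.9 was expected. Four clicks clockwise means yaw −26, so +2.185 rad.

```bash
python3 -m handwheel '[[0,0,0,0,0.1,0,0],[0,0,0,0,0.12,0,0],[0,0,0,0,0.12,0,0],[0,0,0,0,0.12,0,0],[0,0,0,0,0.12,0,0],[0,0,0,0,0.12,0,0],[0,0,0,0,0.12,0,0],[0,0,0,0,0.12,0,0],[0,0,0,0,0,0,0],[0,0,0,0,0,0,0]]'
python3 -m handwheel '[[0,0,0,0,0.12,0,0],[0,0,0,0,0.12,0,0],[0,0,0,0,0.12,0,0],[0,0,0,0,0.12,0,0],[0,0,0,0,0.12,0,0],[0,0,0,0,0.12,0,0],[0,0,0,0,0.12,0,0],[0,0,0,0,0.12,0,0],[0,0,0,0,0,0,0],[0,0,0,0,0,0,0]]'
python3 -c "
from h import *
need([.607,-.1938,.046],-26);print(observe()['ft_torque'])"
```

```text
clock: 38.4
position: [0.6066, -0.1929, 0.0462]
ee_rot: [0.606, 1.485, -0.607]
force: [-1.1, 6.4, -1.6]
width: 0.212
clock: 39.4
position: [0.6071, -0.1937, 0.0464]
ee_rot: [1.326, 1.128, -1.327]
force: [0.9, 1.6, -1.2]
width: 0.32
t 39.4 pos [ 0.6071 -0.1937  0.0464] tool axes x,y,z (cols): [[-0.0, 0.987, -0.16], [-0.001, -0.16, -0.987], [-1.0, -0.0, 0.001]] F [ 0.9  1.6 -1.2] w 0.32 q1,q7 [ 0.66  0.71 -0.69  1.65  0.53  0.97 -0.37]
jaw yaw -9.2
turn about tool x (rad): 0.2933 or other way -2.8483
shift AFTER turn: [ 0.0004 -0.0001  0.0001]
shift now: [ 0.0004 -0.0001  0.0001] dist 0.0
[ 0.19137665 -0.18237648  2.44776619]
```

The jaws are being forced open (29 mm) and the moment is 2.4 Nm, so the bar isn't following. I look before going on.

```bash
python3 - <<'E'
from h import *
o=[]
for n in("scene","top"):
    im,d=get_image(n);W=cloud(n,d)
    m=(np.hypot(W[...,0]-.607,W[...,1]+.194)<.04)&(W[...,2]>.072)&(W[...,2]<.095);p=W[m][:,:2]
    if len(p):print(n,"bar",len(p),cv2.minAreaRect(p.astype(np.float32)))
    u=proj(n,[.607,-.2,.09])[0].astype(int);o.append(cv2.resize(im[max(0,u[1]-45):u[1]+45,max(0,u[0]-45):u[0]+45],(400,400),interpolation=cv2.INTER_CUBIC))
cv2.imwrite("pics/c10.png",np.hstack(o))
E
```

```text
scene bar 55 ((0.6119377017021179, -0.19066710770130157), (0.006310514640063047, 0.058072708547115326), 24.8898868560791)
top bar 11 ((0.6078096032142639, -0.17654773592948914), (0.01104311179369688, 0.0397711880505085), 60.831153869628906)
```

View pics/c10.png

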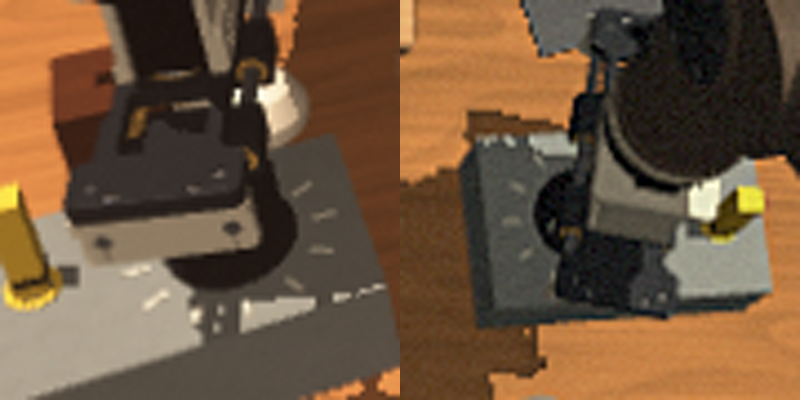

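```bash
python3 -m handwheel '[[0.65,0,0,0,0,0,0],[0.65,0,0,0,0,0,0],[0.65,0,0,0,0,0,0],[0.65,0,0,0,0,0,0],[0.65,-0.03,0,0,0,0,0],[0.65,-0.04,0,0,0,0,0],[0.65,-0.04,0,0,0,0,0],[0.65,-0.04,0,0,0,0,0],[0.65,0,0,0,0,0,0],[0.65,0,0,0,0,0,0]]'
python3 - <<'E'
from h import *
o=[]
for n in("scene","top"):
    im,d=get_image(n);W=cloud(n,d)
    m=(np.hypot(W[...,0]-.607,W[...,1]+.194)<.045)&(W[...,2]>.085)&(W[...,2]<.11);p=W[m][:,:2]
    if len(p):print(n,"bar",len(p),cv2.minAreaRect(p.astype(np.float32)))
    u=proj(n,[.607,-.2,.09])[0].astype(int);o.append(cv2.resize(im[max(0,u[1]-45):u[1]+45,max(0,u[0]-45):u[0]+45],(400,400),interpolation=cv2.INTER_CUBIC))
cv2.imwrite("pics/c11.png",np.hstack(o))
need([.607,-.1938,.046],-26)
E
```

```text
clock: 40.5
position: [0.6076, -0.1943, 0.1974]
ee_rot: [1.332, 1.123, -1.33]
force: [0.2, -0.4, -0.9]
width: 0.652
scene bar 277 ((0.6074995398521423, -0.19212646782398224), (0.017731526866555214, 0.06010342761874199), 34.645938873291016)
top bar 94 ((0.603019654750824, -0.1920299082994461), (0.014820042997598648, 0.05250915139913559), 34.397705078125)
t 40.6 pos [ 0.6064 -0.1942  0.1953] tool axes x,y,z (cols): [[-0.002, 0.986, -0.166], [-0.0, -0.166, -0.986], [-1.0, -0.002, 0.0]] F [-0.1 -0.1 -1.2] w 0.648 q1,q7 [ 0.71  0.57 -0.76  1.49  0.41  1.24 -0.28]
jaw yaw -9.6
turn about tool x (rad): 0.2868 or other way -2.8547
shift AFTER turn: [ 0.1493  0.0006 -0.0007]
shift now: [ 0.1493  0.0008 -0.0006] dist 0.149
```

View pics/c11.png

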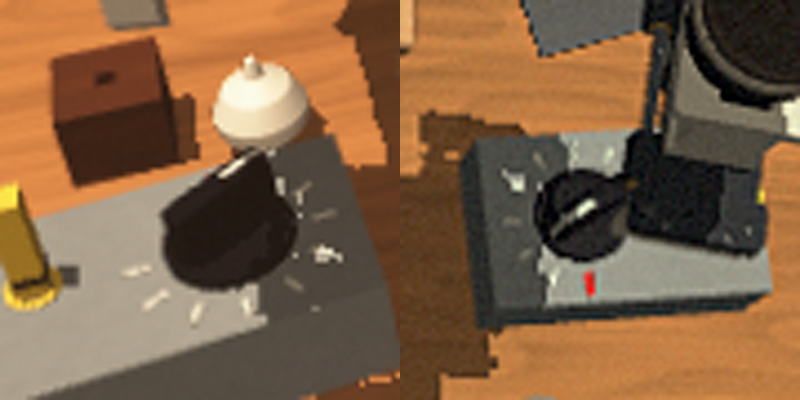

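With the gripper up, the pointer is at about 124.5°, which is click 2 (the stop is at 184°): the bar slipped in the jaws. I'll regrip squarely at 60 N, go back to the stop, check it in a picture, and turn the four clicks slowly.

```bash
python3 -m handwheel '[[0.5,0,0,0,-0.11,0,0],[0.5,0,0,0,-0.11,0,0],[0.5,0,0,0,-0.11,0,0],[0.5,0,0,0,-0.11,0,0],[0.5,0,0,0,-0.11,0,0],[0.5,0,0,0,-0.11,0,0],[0.5,0,0,0,-0.11,0,0],[0.5,0,0,0,0,0,0],[0.5,0,0,0,0,0,0],[0.5,0,0,0,0,0,0]]'
python3 -c "
from h import *
need([.607,-.1938,.044],34.5)"
```

```text
clock: 41.6
position: [0.6069, -0.1938, 0.1958]
ee_rot: [0.756, 1.436, -0.756]
force: [0.8, -0.9, -0.4]
width: 0.498
t 41.6 pos [ 0.6069 -0.1938  0.1958] tool axes x,y,z (cols): [[-0.001, 0.825, 0.566], [0.0, 0.566, -0.825], [-1.0, -0.001, -0.001]] F [ 0.8 -0.9 -0.4] w 0.498 q1,q7 [ 0.8   0.63 -0.94  1.49  0.52  1.29  0.4 ]
jaw yaw 34.5
turn about tool x (rad): -0.0008 or other way 3.1408
shift AFTER turn: [1.518e-01 1.000e-04 1.000e-04]
shift now: [1.518e-01 1.000e-04 1.000e-04] dist 0.152
```

```bash
python3 -m handwheel '[[0.5,0.035,0,0,0,0,0],[0.5,0.04,0,0,0,0,0],[0.5,0.035,0,0,0,0,0],[0.5,0.025,0,0,0,0,0],[0.5,0.016,0,0,0,0,0],[0.5,0,0,0,0,0,0],[0.5,0,0,0,0,0,0]]'
python3 -m handwheel '[[0,0,0,0,0,0,0],[0,0,0,0,0,0,0],[0,0,0,0,0,0,0],[0,0,0,0,0,0,0],[0,0,0,0,0,0,0],[0,0,0,0,0,0,0],[0,0,0,0,0,0,0],[0,0,0,0,0,0,0]]' 60
python3 -m handwheel '[[0,0,0,0,-0.09,0,0],[0,0,0,0,-0.09,0,0],[0,0,0,0,-0.09,0,0],[0,0,0,0,-0.09,0,0],[0,0,0,0,-0.09,0,0],[0,0,0,0,-0.09,0,0],[0,0,0,0,0,0,0],[0,0,0,0,0,0,0]]'
python3 -c "
from h import *
need([.607,-.1938,.044],94.5);print(observe()['ft_torque'])"
python3 -m handwheel '[[0,0,0,0,-0.09,0,0],[0,0,0,0,-0.09,0,0],[0,0,0,0,-0.09,0,0],[0,0,0,0,-0.09,0,0],[0,0,0,0,-0.09,0,0],[0,0,0,0,-0.05,0,0],[0,0,0,0,0,0,0],[0,0,0,0,0,0,0]]'
python3 -c "
from h import *
need([.607,-.1938,.044],94.5);print(observe()['ft_torque'])"
```

```text
clock: 42.3
position: [0.6079, -0.1936, 0.0462]
ee_rot: [0.755, 1.435, -0.754]
force: [0.7, 0.2, 0.2]
width: 0.498
clock: 43.1
position: [0.6073, -0.1939, 0.0457]
ee_rot: [0.754, 1.436, -0.754]
force: [-1.2, -0.0, 5.7]
width: 0.16
clock: 43.9
position: [0.6075, -0.1933, 0.0456]
ee_rot: [0.335, 1.544, -0.334]
force: [-1.7, 1.3, 5.1]
width: 0.158
t 43.9 pos [ 0.6075 -0.1933  0.0456] tool axes x,y,z (cols): [[0.001, 0.414, 0.91], [0.001, 0.91, -0.414], [-1.0, 0.001, 0.0]] F [-1.7  1.3  5.1] w 0.158 q1,q7 [ 0.81  0.82 -0.98  1.64  0.75  1.09  0.76]
jaw yaw 65.5
turn about tool x (rad): -0.5053 or other way 2.6363
shift AFTER turn: [ 0.0016 -0.0004 -0.0005]
shift now: [ 0.0016 -0.0006 -0.0002] dist 0.002
[0.08286105 0.05183526 0.18643359]
clock: 44.7
position: [0.6076, -0.1928, 0.0457]
ee_rot: [-0.057, 1.569, 0.058]
force: [-0.7, 2.5, 4.9]
width: 0.156
t 44.7 pos [ 0.6076 -0.1928  0.0457] tool axes x,y,z (cols): [[0.001, -0.074, 0.997], [0.001, 0.997, 0.073], [-1.0, 0.001, 0.001]] F [-0.7  2.5  4.9] w 0.156 q1,q7 [ 0.86  0.87 -1.08  1.64  0.83  1.15  1.21]
jaw yaw 94.2
turn about tool x (rad): -0.005 or other way 3.1366
shift AFTER turn: [ 0.0016 -0.0009 -0.0007]
shift now: [ 0.0016 -0.0009 -0.0007] dist 0.002
[ 0.43328457 -0.0574661   0.37785186]
```

```bash
python3 -m handwheel '[[0,0,0,0,-0.03,0,0],[0,0,0,0,0,0,0],[0,0,0,0,0,0,0],[0,0,0,0,0,0,0]]'
python3 - <<'E'
from h import *
need([.607,-.1938,.044],94.5);print(observe()['ft_torque'])
o=[]
for n in("scene","top"):
    im,d=get_image(n)
    u=proj(n,[.607,-.2,.09])[0].astype(int);o.append(cv2.resize(im[max(0,u[1]-45):u[1]+45,max(0,u[0]-45):u[0]+45],(400,400),interpolation=cv2.INTER_CUBIC))
cv2.imwrite("pics/c12.png",np.hstack(o))
E
```

```text
clock: 45.1
position: [0.6076, -0.1928, 0.0457]
ee_rot: [-0.081, 1.568, 0.083]
force: [-1.3, 3.9, 5.6]
width: 0.161
t 45.1 pos [ 0.6076 -0.1928  0.0457] tool axes x,y,z (cols): [[0.001, -0.104, 0.995], [0.001, 0.995, 0.104], [-1.0, 0.001, 0.001]] F [-1.3  3.9  5.6] w 0.161 q1,q7 [ 0.86  0.88 -1.09  1.64  0.83  1.16  1.24]
jaw yaw 96.0
turn about tool x (rad): 0.026 or other way -3.1155
shift AFTER turn: [ 0.0017 -0.001  -0.0006]
shift now: [ 0.0017 -0.001  -0.0007] dist 0.002
[ 0.79241342 -0.12099076  0.03280127]
```

View pics/c12.png

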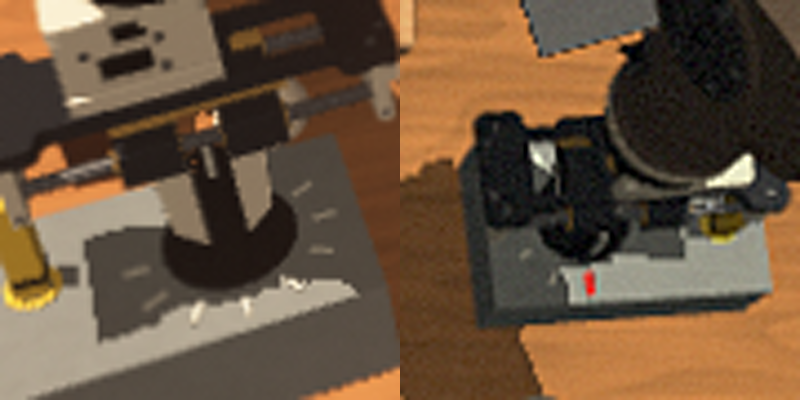

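```bash
python3 -m handwheel '[[0,0,0,0,-0.03,0,0],[0,0,0,0,0,0,0],[0,0,0,0,0,0,0],[0,0,0,0,0,0,0]]'
python3 -c "
from h import *
need([.607,-.1938,.044],64);print(observe()['ft_torque'])"
python3 -m handwheel '[[0,0,0,0,0.05,0,0],[0,0,0,0,0.06,0,0],[0,0,0,0,0.06,0,0],[0,0,0,0,0.06,0,0],[0,0,0,0,0.06,0,0],[0,0,0,0,0.06,0,0],[0,0,0,0,0.06,0,0],[0,0,0,0,0.06,0,0],[0,0,0,0,0,0,0],[0,0,0,0,0,0,0]]'
python3 -c "
from h import *
need([.607,-.1938,.044],64);print(observe()['ft_torque'])"
```

```text
clock: 45.6
position: [0.6076, -0.1928, 0.0456]
ee_rot: [-0.104, 1.567, 0.107]
force: [-1.3, 5.1, 4.4]
width: 0.158
t 45.6 pos [ 0.6076 -0.1928  0.0456] tool axes x,y,z (cols): [[0.001, -0.134, 0.991], [0.002, 0.991, 0.134], [-1.0, 0.001, 0.001]] F [-1.3  5.1  4.4] w 0.158 q1,q7 [ 0.86  0.88 -1.09  1.64  0.84  1.16  1.26]
jaw yaw 97.7
turn about tool x (rad): 0.588 or other way -2.5535
shift AFTER turn: [ 0.0016 -0.0012 -0.0001]
shift now: [ 0.0016 -0.0009 -0.0007] dist 0.002
[ 1.12259166 -0.14052226 -0.89165774]
clock: 46.6
position: [0.6064, -0.1929, 0.0453]
ee_rot: [0.263, 1.557, -0.262]
force: [-4.6, 4.5, 6.5]
width: 0.16
t 46.6 pos [ 0.6064 -0.1929  0.0453] tool axes x,y,z (cols): [[-0.002, 0.329, 0.944], [0.001, 0.944, -0.329], [-1.0, 0.0, -0.002]] F [-4.6  4.5  6.5] w 0.16 q1,q7 [ 0.82  0.83 -1.    1.64  0.76  1.11  0.84]
jaw yaw 70.8
turn about tool x (rad): 0.1188 or other way -3.0227
shift AFTER turn: [ 0.0013 -0.0006  0.001 ]
shift now: [ 0.0013 -0.0007  0.0009] dist 0.002
[ 1.28765902  0.68261591 -0.25509974]
```

The stop is confirmed (−0.89 Nm at yaw 97.7). I continue clockwise slowly; the jaws are square at 0.16.

```bash
python3 -m handwheel '[[0,0,0,0,0.065,0,0],[0,0,0,0,0.065,0,0],[0,0,0,0,0.065,0,0],[0,0,0,0,0.065,0,0],[0,0,0,0,0.065,0,0],[0,0,0,0,0.065,0,0],[0,0,0,0,0.065,0,0],[0,0,0,0,0.065,0,0],[0,0,0,0,0.06,0,0],[0,0,0,0,0.06,0,0]]'
python3 -m handwheel '[[0,0,0,0,0,0,0],[0,0,0,0,0,0,0]]'
python3 -c "
from h import *
need([.607,-.1938,.044],34);print(observe()['ft_torque'])"
```

```text
clock: 47.6
position: [0.6064, -0.1928, 0.0453]
ee_rot: [0.762, 1.435, -0.762]
force: [-3.8, 4.3, 6.0]
width: 0.16
clock: 47.8
position: [0.6064, -0.1928, 0.0453]
ee_rot: [0.759, 1.436, -0.76]
force: [-3.5, 4.2, 7.1]
width: 0.158
t 47.8 pos [ 0.6064 -0.1928  0.0453] tool axes x,y,z (cols): [[-0.002, 0.827, 0.562], [0.001, 0.562, -0.827], [-1.0, -0.001, -0.001]] F [-3.5  4.2  7.1] w 0.158 q1,q7 [ 0.75  0.77 -0.86  1.65  0.66  1.04  0.28]
jaw yaw 34.2
turn about tool x (rad): 0.0034 or other way -3.1381
shift AFTER turn: [ 0.0013 -0.      0.0012]
shift now: [ 0.0013 -0.      0.0012] dist 0.002
[0.93900772 0.69020859 0.13623539]
```

```bash
python3 -m handwheel '[[0,0,0,0,0.07,0,0],[0,0,0,0,0.07,0,0],[0,0,0,0,0.07,0,0],[0,0,0,0,0.07,0,0],[0,0,0,0,0.07,0,0],[0,0,0,0,0.07,0,0],[0,0,0,0,0.07,0,0],[0,0,0,0,0.035,0,0],[0,0,0,0,0,0,0],[0,0,0,0,0,0,0]]'
python3 -m handwheel '[[0,0,0,0,0.07,0,0],[0,0,0,0,0.07,0,0],[0,0,0,0,0.07,0,0],[0,0,0,0,0.07,0,0],[0,0,0,0,0.07,0,0],[0,0,0,0,0.07,0,0],[0,0,0,0,0.07,0,0],[0,0,0,0,0.03,0,0],[0,0,0,0,0,0,0],[0,0,0,0,0,0,0]]'
python3 -c "
from h import *
need([.607,-.1938,.044],-26);print(observe()['ft_torque'])"
```

```text
clock: 48.8
position: [0.6065, -0.1928, 0.0453]
ee_rot: [1.156, 1.244, -1.157]
force: [-3.0, 4.4, 7.3]
width: 0.16
clock: 49.8
position: [0.6065, -0.1929, 0.0453]
ee_rot: [1.531, 0.964, -1.532]
force: [-3.9, 4.0, 7.0]
width: 0.159
t 49.8 pos [ 0.6065 -0.1929  0.0453] tool axes x,y,z (cols): [[-0.002, 0.901, -0.433], [0.001, -0.433, -0.901], [-1.0, -0.002, 0.0]] F [-3.9  4.   7. ] w 0.159 q1,q7 [ 0.62  0.69 -0.61  1.66  0.46  0.94 -0.61]
jaw yaw -25.7
turn about tool x (rad): 0.0056 or other way -3.136
shift AFTER turn: [0.0013 0.0009 0.0006]
shift now: [0.0013 0.0008 0.0006] dist 0.002
[0.99601565 0.60048576 0.15350853]
```

At click 4 (yaw −25.7) with the grip square. I release, rise and check everything.

```bash
python3 -m handwheel '[[0.5,0,0,0,0,0,0],[0.5,0,0,0,0,0,0],[0.5,0,0,0,0,0,0],[0.5,0,0,0,0,0,0],[0.5,-0.03,0,0,0,0,0],[0.5,-0.04,0,0,0,0,0],[0.5,-0.04,0,0,0,0,0],[0.5,-0.04,0,0,0,0,0],[0.5,-0.03,0,0,0,0,0],[0.5,0,0,0,0,0,0]]'
python3 -m handwheel '[[0.5,0,0,0.045,0,0,0],[0.5,0,0,0.045,0,0,0],[0.5,0,0,0.03,0,0,0],[0.5,0,0,0,0,0,0],[0.5,0,0,0,0,0,0],[0.5,0,0,0,0,0,0]]'
python3 - <<'E'
from h import *
need([.607,-.1938,.2])
o=[]
for n in("scene","top"):
    im,d=get_image(n);W=cloud(n,d);lids(n,im,d)
    m=(np.hypot(W[...,0]-.607,W[...,1]+.194)<.045)&(W[...,2]>.085)&(W[...,2]<.11);p=W[m][:,:2]
    if len(p):print(n,"bar",len(p),cv2.minAreaRect(p.astype(np.float32)))
    hsv=cv2.cvtColor(im,cv2.COLOR_BGR2HSV);m=cv2.inRange(hsv,(22,120,80),(34,255,255))>0
    q=W[m&(abs(W[...,0]-.605)<.05)&(abs(W[...,1]+.2885)<.03)&(W[...,2]>.1)]
    if len(q):print(n,"handle",len(q),q.min(0).round(4),q.max(0).round(4))
    o.append(cv2.resize(im[100:340,110:510],(800,480),interpolation=cv2.INTER_CUBIC))
    if n=="top": o[-1]=cv2.resize(im[90:270,200:500],(800,480))
cv2.imwrite("pics/c13.png",cv2.resize(np.vstack(o),(500,600)));cv2.imwrite("pics/c14.png",o[0])
E
```

```text
clock: 50.8
position: [0.6097, -0.1939, 0.2303]
ee_rot: [1.537, 0.955, -1.527]
force: [1.1, 0.1, -0.9]
width: 0.496
clock: 51.4
position: [0.5553, -0.3004, 0.225]
ee_rot: [1.533, 0.963, -1.532]
force: [-0.1, 0.6, -0.2]
width: 0.5
t 51.4 pos [ 0.5553 -0.3004  0.225 ] tool axes x,y,z (cols): [[-0.0, 0.901, -0.434], [0.001, -0.434, -0.901], [-1.0, -0.0, -0.001]] F [-0.1  0.6 -0.2] w 0.5 q1,q7 [ 0.84  0.51 -0.67  1.47  0.32  1.27 -0.31]
jaw yaw -25.7
shift now: [ 0.0251  0.0003 -0.1184] dist 0.121
scene green [383 217  28  23 412] [0.6259 0.2751 0.1017] [0.6245 0.2777 0.0864] [0.063 0.071 0.039] 0.106
scene green [307 235  29  24 469] [0.6254 0.0779 0.102 ] [0.6236 0.0786 0.083 ] [0.069 0.066 0.047] 0.107
scene green [  0 296  21  19 183] [ 0.525  -0.6228  0.038 ] [ 0.5221 -0.6296  0.0236] [0.025 0.039 0.042] 0.045
scene orange [246 206  28  22 424] [ 0.4407 -0.0332  0.0813] [ 0.3927 -0.0277  0.0408] [0.161 0.081 0.089] 0.085
scene orange [526 240  33  26 207] [0.832  0.5406 0.1017] [0.8174 0.5578 0.0875] [0.073 0.107 0.045] 0.11
scene bar 277 ((0.6077115535736084, -0.1925947070121765), (0.06001359224319458, 0.017293347045779228), 66.16104125976562)
scene handle 9 [ 0.5994 -0.2873  0.1189] [ 0.6045 -0.2813  0.1212]
top green [275 129  24  23 415] [0.6203 0.276  0.1024] [0.6191 0.2786 0.0709] [0.068 0.071 0.075] 0.108
top green [342 131  23  22 409] [0.6202 0.0774 0.1011] [0.6195 0.0791 0.0779] [0.067 0.066 0.059] 0.107
top green [220 182  24  24 415] [0.4585 0.4351 0.0673] [0.4561 0.4342 0.0527] [0.066 0.068 0.047] 0.076
top orange [378 193  25  24 434] [ 0.4367 -0.0361  0.0815] [ 0.4361 -0.036   0.0458] [0.069 0.069 0.082] 0.087
top bar 135 ((0.6044386625289917, -0.1925995647907257), (0.05971124768257141, 0.01782914437353611), 65.92501831054688)
top handle 28 [ 0.5943 -0.2954  0.1004] [ 0.6121 -0.2815  0.1224]
```

View pics/c13.png

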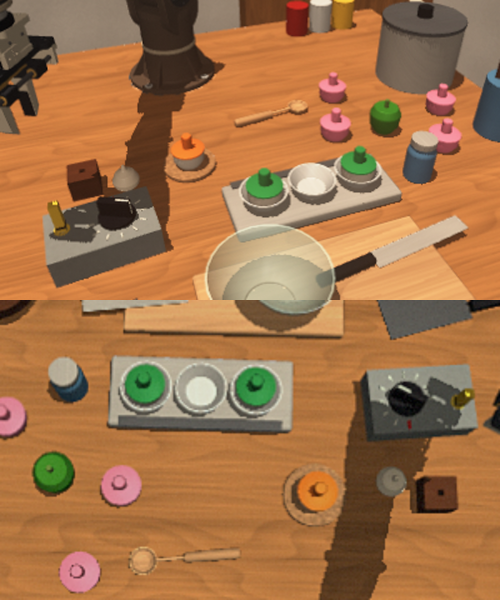

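The checks agree: the bar is at 66° (click 4 is at 64°), the probe top is at 0.12, both fresh pots are seated and the old pot is on the trivet. Handing in.

```bash
python3 -c "
from cell import *
print(sign_off())"
```

```text
the job is handed in; nothing more can be done
None
```

The warmer is loaded, the probe is in, and the dial stands four clicks clockwise from its stop. I handed the job in at about 51 s.

**Final checks**
- **Old pot:** it stands upright on the trivet, with its lid knob at about 0.083 m.
- **Fresh pots:** only two were present. They are seated in the two outer cups, with knobs at about 0.103 m; the middle cup is empty.
- **Probe:** it is fully home. The handle top is at 0.12 m, and pushing met about 23 N at exactly the expected height.
- **Dial:** the bar reads 66°, and click 4 should be at about 64°. I read this from the bar angle and the turn counted from the stop, without a separate close-up of the pointer.
- **Vegetables and jar:** they looked unmoved in the last pictures.

**What did not go to plan**
- **Fingertip offset:** the real fingertips were about 30 mm higher than the reported tool position, so the first grasp of the old pot closed on nothing. I corrected for this from then on.
- **Dial slip:** on the first turn back, the bar slipped in the jaws and settled at click 2. I regripped it at 60 N and went back to the stop, which showed as a torque reversal. I then turned the four clicks slowly without slip.
- **Torque reading:** I could not explain the 2.4 Nm wrist moment during that slip.

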